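Refit the dust extractor's filter and hold its dial at the third click

ROBOT

A 7-joint arm with a two-finger parallel gripper is mounted at the origin on the work surface. World frame = base frame: x ahead of the robot, y to its left, z up, the work surface at z = 0. Lengths are in m, angles in rad, forces in N, time in s.
With the tool pointing down it reaches from about 0.4 to 0.9 m from the base axis. Payload 5.5 kg.
Tool frame: the origin (TCP) lies midway between the tips of the shut fingers; the grasp point (between the pads) lies 19 mm behind it (ctrl.grip_depth is the distance from the TCP to the grasp point, in m); z points along the fingers, y is the direction in which the jaws open and shut (so a half turn about z gives the same grasp; the last joint's range is limited). The gripper opens to 85 mm and grips with 20 to 120 N. Pads are 22 mm wide; open, the fingers measure 114 mm over their backs; the gripper's body (76 mm by 85 mm) begins 54 mm behind the grasp point. The pads swing forward as they close: fully open they stand 13 mm farther back than shut.
Start: joints at [1.393, 0.501, -0.427, 1.55, 0.221, 1.138, -0.21], TCP at [0.277, -0.588, 0.203] pointing down, gripper open.
Joint ranges: [-2.88, 2.88], [-0.31, 2.03], [-1.54, 1.56], [0.2, 2.42], [-1.41, 4.55], [0.19, 2.02], [-2.57, 2.57]. Speed limits (rad/s): [2.57, 2.57, 3.14, 3.14, 3.14, 3.14, 3.14].

INTERFACE

Orientations are given as a rotation vector (axis times angle).
In Python, from workcell import ctrl, snapshot, sign_off gives the robot as it stands.
- The arm moves only by the tool carry_out, never from a script. Its argument "rows" is a list that holds one entry, the list of rows, each a list of 5 numbers: the closure, from 0 (fully open) to 1 (shut), then the shift along the world's x, y, z in cm, then the turn about the world's z in rad. A call has 1 to 5 rows; each row is the pose to reach, as a shift and turn from the pose measured when the call began; what a row does not reach only later rows make up. A row lasts 1/12 s, in which the tool goes at most 41.7 mm and 7.16 degrees, less where a joint would pass 70% of its speed; a pose out of reach is approached as far as the arm can. A call with a gripper value outside its range is refused whole. The fingers move at their own pace and stop on an object; "newtons" is the grip in N (left out, the last holds). Time passes only in rows, so rows that repeat a pose let the fingers close. It gives the time, the measured TCP pose, the force and the opening at its end, in the units of the state.
- ctrl.state(): the state, without advancing time (a new reading comes with each control period).
- snapshot(name): name is "scene" or "top"; returns a dict with "frame" (400x640x3 uint8, red, green, blue), "fov_y" (degrees; the focal length in pixels is half the picture's height over the tangent of half this angle, whatever the lens; pixels are square), "cx", "cy" (the principal point, pixels), "R" (3x3) and "t" (3): a world point X has camera coordinates R X + t. Camera axes: x right, y down, z forward; pixel columns grow to the right and rows downward; lengths in m; the calibration is good to about 2 mm. A picture is of the moment at which its call begins. There is no depth.
- sign_off(): hands the job in, once; it reports no verdict.
The state is a dict: "time_s": time; "q": joint angles; "joint_vel": joint speeds; "effort": joint torques, N m; "tcp_pos": TCP position; "eef_rot": TCP orientation; "contact_force": force on the tool from outside, world axes, zero at the start; "ft_torque": the same for the moment, N m; "width": finger opening in m.
Only numpy, scipy, OpenCV 4.12 (cv2) and the standard library are available. Lean on these libraries where they do the work, as an engineer would, in place of code of your own. Each camera call takes 0.05 s, during which the arm holds its last target.

TASK

Refit the filter of the bench dust extractor: thread the filter cartridge down the upright tie rod until it sits fully home in its seat, then thread the steel retaining collar down the rod until it sits flat on the cartridge. Only when both are home, turn the spring-return dial clockwise from off, past the first and second clicks to the third (full suction, the mark with three strokes), and hold it there: it springs back to off when let go, so finish with the gripper still holding the dial at the third click. Leave the jar, the bottle and the brush where they are.

Things in the scene. Friction and masses are not known exactly. Their poses are not given: they have to be found in the camera images.
- extractor: Bench dust extractor, fixed to the bench: grey sheet-metal box 260 mm deep (its x) by 380 mm wide (its y), flat top 125 mm above the bench. Origin: centre of its underside, on the bench. x points away from the operator's side, y to the left, z up. On its top: the filter seat with the tie rod in the left half, the dial in the right half, 200 mm apart.
- seat (a point): Centre of the filter seat's floor, on the extractor's top (125 mm above the bench), on the axis of the upright steel tie rod. The rod is 12 mm in diameter and stands 88 mm above this point, its last 6 mm tapered. A steel lip 5 mm high, 69 mm inside and 78 mm outside diameter, surrounds the seat. Axes as the extractor's.
- rod_tip (a point): Top of the tie rod, 88 mm above the seat's floor.
- cartridge: Filter cartridge, loose, standing upright on the bench: pleated cream paper between two grey plastic end caps, a rigid ring 62 mm in outside diameter, 60 mm high, with a 17 mm through bore, about 0.12 kg. It goes on the way up it stands. Origin: centre of its underside, z along the bore. When it is home the rod stands 28 mm out of its top, so keep the hand's body clear of that.
- collar: Retaining collar, loose, lying on the bench flange down: plain steel, flange 54 mm in diameter and 4 mm thick below, hub 36 mm in diameter and 16 mm high above it (20 mm in all), 17 mm through bore, about 0.14 kg. Origin: centre of its underside, z along the bore up. It goes on flange down; home on the cartridge its origin is 60 mm above the seat's floor and the rod stands 8 mm out of its top.
- dial (a joint): Dial angle in rad, growing clockwise seen from above: 0 = off (its spring keeps it there), clicks at 0.42, 0.84 and 1.26; the end stop is at 1.36. The return torque grows from about 0.06 N m at off to about 0.17 N m at the third click, with up to 0.05 N m more or less between clicks; let go anywhere, it turns back to off. The axis is vertical.
- dial_grip (a point): Dial axis at mid height of its upright bar grip; turns with the dial: x along the bar to its pointer end (white line), z up. Bar: black plastic, 50 mm long, 15 thick, 28 high, top 14 mm above this point. Its round skirt, 54 mm in diameter, has its top 14 mm below this point; the panel is 22 mm below. At off the pointer stands 0.63 rad left (counter-clockwise) of the extractor's x axis.
- jar: Bystander: closed powder jar with a white lid, 80 mm in diameter, 105 mm high. Origin: centre of its underside.
- flask: Bystander: amber bottle with a black cap, 54 mm in diameter, 130 mm high. Origin: centre of its underside.
- brush: Bystander: cleaning brush, 170 mm long, lying on the bench. Origin on its underside, x along it.
There are look-alikes about, which are no part of the job. Of the things that look like the collar, take the one that is farthest from the robot's base at the start.

How it is judged:
On the way, in this order (a step that is already met when the one before it is completed fails the run):
1. the cartridge is on the tie rod, fully home in its seat (z of cartridge in the frame of seat between -0.003 and 0.003 m and horizontal distance between cartridge and seat below 0.006 m and angle between cartridge's own z axis and vertical below 0.1 rad), for 0.2 s.
2. the collar is on the tie rod, flat on the seated cartridge (all of step 1 and z of collar in the frame of seat between 0.057 and 0.063 m and horizontal distance between collar and seat below 0.006 m and angle between collar's own z axis and vertical below 0.1 rad), for 0.2 s.
3. the dial is turned to the third click (all of step 2 and value of joint dial above 1.14 rad), for 0.3 s.
At the end, for the whole second after the job is handed in: Cartridge on the tie rod within 3 mm of the seat's floor, collar on it within 3 mm of the cartridge's top, both upright and centred; through the last second the fingers hold the dial (over 1 N of contact) at the third click, beyond 1.14 rad (all of step 3 and contact force between the fingers and dial above 1 N); the arm keeps its last pose, push and grip.
It fails at once if the dial is turned on (past 0.3 rad) while the cartridge or the collar is not home (value of joint dial above 0.3 rad and not ((z of cartridge in the frame of seat between -0.003 and 0.003 m and horizontal distance between cartridge and seat below 0.006 m and angle between cartridge's own z axis and vertical below 0.1 rad) and (z of collar in the frame of seat between 0.057 and 0.063 m and horizontal distance between collar and seat below 0.006 m and angle between collar's own z axis and vertical below 0.1 rad))).
It fails at once if the jar, the bottle or the brush is moved more than 30 mm (distance of any of jar, flask, brush from where it was at the start of the episode above 0.03 m).
It also fails if it takes over 72 s, if anything falls off the work surface, if the arm or the gripper's body presses on something with over 40 N, if the wrist force passes 120 N, or if a joint passes its speed limit or range.

## Working session

There is one attempt and no reset: what is moved stays moved. The work goes in short steps, Python scripts to look and compute and a tool call to move; the robot and the scene stay as the last step left them, time stands still between calls to the robot, and variables do not carry over. Pictures are saved under pics/ and viewed, and the job is handed in when it is done.

Besides the shell and the picture viewer there is one more tool, called after "Emit:" as name(argument=value, ...), one argument or row to a line, values as JSON. carry_out: Moves the arm, as the interface text tells. Its arguments: {"type":"object","properties":{"rows":{"type":"array","items":{"type":"array","items":{"type":"array","items":{"type":"number"}}}},"newtons":{"type":"number"}},"required":["rows"]}

```bash
ls; mkdir -p pics; cat > h.py <<'E'
import numpy as np, cv2, pickle
from workcell import ctrl, snapshot
def snap(n,save=None):
    s=snapshot(n); 
    if save: cv2.imwrite('pics/%s.png'%save, np.ascontiguousarray(s['frame'][:,:,::-1])); pickle.dump(s,open('pics/%s.pkl'%save,'wb'))
    return s
def load(n): return pickle.load(open('pics/%s.pkl'%n,'rb'))
def foc(s): return 200/np.tan(np.radians(s['fov_y'])/2)
def ray(s,u,v,z):
    f=foc(s);R=np.array(s['R']);t=np.array(s['t'])
    c=-R.T@t; d=R.T@np.array([(u-s['cx'])/f,(v-s['cy'])/f,1.])
    return c+d*(z-c[2])/d[2]
def proj(s,X):
    p=np.array(s['R'])@np.array(X)+np.array(s['t']); f=foc(s)
    return np.array([s['cx']+f*p[0]/p[2], s['cy']+f*p[1]/p[2]])
E
python3 - <<'E'
from h import *
for n in('scene','top'):
    s=snap(n,n+'0'); print(n,s['fov_y'],s['cx'],s['cy'],(-np.array(s['R']).T@s['t']).round(3)); print(np.array(s['R']).round(3))
    print({k for k in s})
print(ctrl.state())
E
```

```text
pics
scene 48.77978003896513 323.3882821696218 201.41525904925612 [1.427 0.075 0.793]
[[-0.179  0.984  0.016]
 [ 0.578  0.118 -0.807]
 [-0.796 -0.135 -0.59 ]]
{'cy', 'R', 't', 'cx', 'frame', 'fov_y'}
top 42.10025166607671 321.45799540371047 200.87089263320706 [ 0.381 -0.08   1.371]
[[-0.016 -1.    -0.013]
 [-0.988  0.018 -0.156]
 [ 0.156  0.01  -0.988]]
{'cy', 'R', 't', 'cx', 'frame', 'fov_y'}
{'time_s': 0.1, 'q': array([ 1.39322287,  0.50177895, -0.42680821,  1.55133018,  0.22081002,
        1.13828761, -0.21035132]), 'joint_vel': array([-0.00092129, -0.00110958, -0.00317873, -0.00308408, -0.00048274,
        0.0014935 ,  0.00155526]), 'effort': array([-1.15884788e-02, -5.70811272e+01, -5.83900720e+00, -2.81749105e+01,
        1.04457879e-02,  5.44272552e-03,  7.10412934e-06]), 'tcp_pos': array([ 0.27699734, -0.58729036,  0.20195393]), 'eef_rot': array([-3.06392942e+00, -6.86396479e-01,  5.02889954e-04]), 'contact_force': array([-0.57708712,  0.80666486,  0.43968824]), 'ft_torque': array([ 3.93302160e-04,  5.11352329e-02, -5.25343350e-05]), 'width': 0.08534232032789561}
```

View pics/scene0.png

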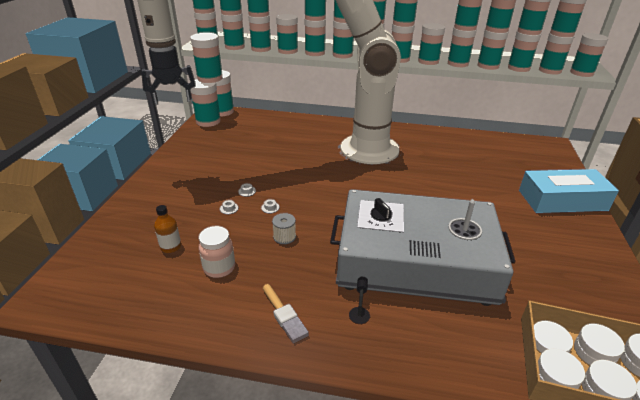

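View pics/top0.png

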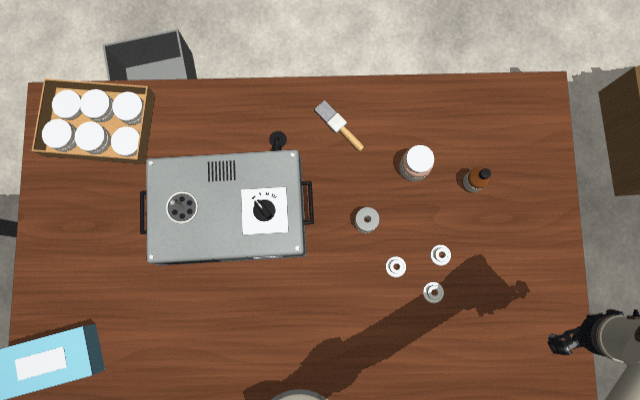

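The scene view shows the extractor, with the dial at (381,212) and the rod at (468,215). The cartridge is at (284,229) and three collar look-alikes are near (229,207), (247,189) and (270,206). In the top view the cartridge is at (367,220) and the look-alikes at (396,267), (441,255) and (433,293). Next I'll enlarge these.

```bash
python3 - <<'E'
from h import *
s=load('top0'); f=s['frame'][:,:,::-1]
a=cv2.resize(f[180:310,340:470],(585,585),interpolation=cv2.INTER_CUBIC); cv2.imwrite('pics/a.png',a)
b=cv2.resize(f[140:270,140:310],(765,585),interpolation=cv2.INTER_CUBIC); cv2.imwrite('pics/b.png',b)
s2=load('scene0'); f=s2['frame'][:,:,::-1]
c=cv2.resize(f[170:300,200:350],(690,598),interpolation=cv2.INTER_CUBIC); cv2.imwrite('pics/c.png',c)
d=cv2.resize(f[180:300,330:510],(780,520),interpolation=cv2.INTER_CUBIC); cv2.imwrite('pics/d.png',d)
for u,v,z in[(396,267,.02),(441,255,.02),(433,293,.02),(367,220,.06)]:
    p=ray(s,u,v,z);print(p.round(3),np.hypot(*p[:2]))
E
```

```text
[ 0.418 -0.256  0.02 ] 0.49029479995525566
[ 0.447 -0.373  0.02 ] 0.5822367033778282
[ 0.351 -0.348  0.02 ] 0.49391230920026996
[ 0.537 -0.182  0.06 ] 0.566523245016919
```

View pics/a.png

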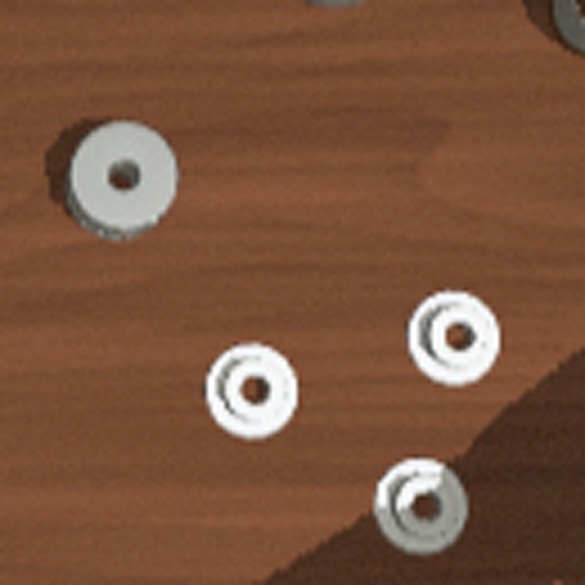

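View pics/b.png

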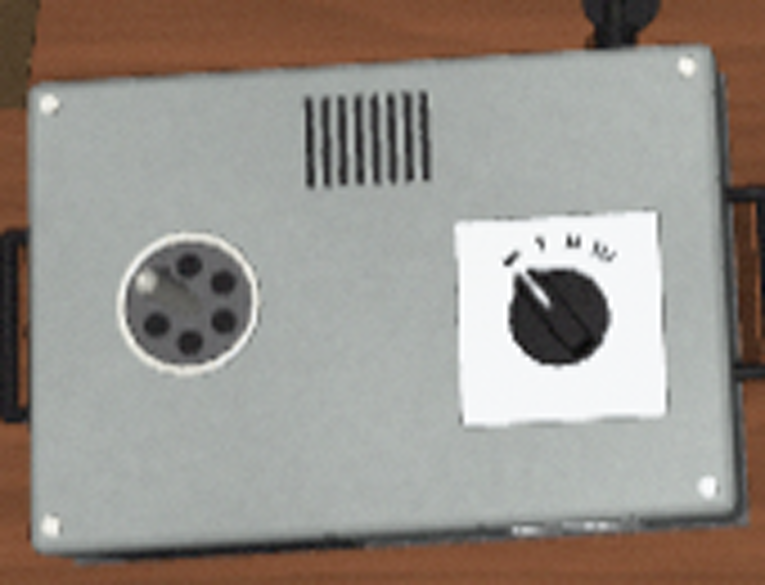

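View pics/c.png

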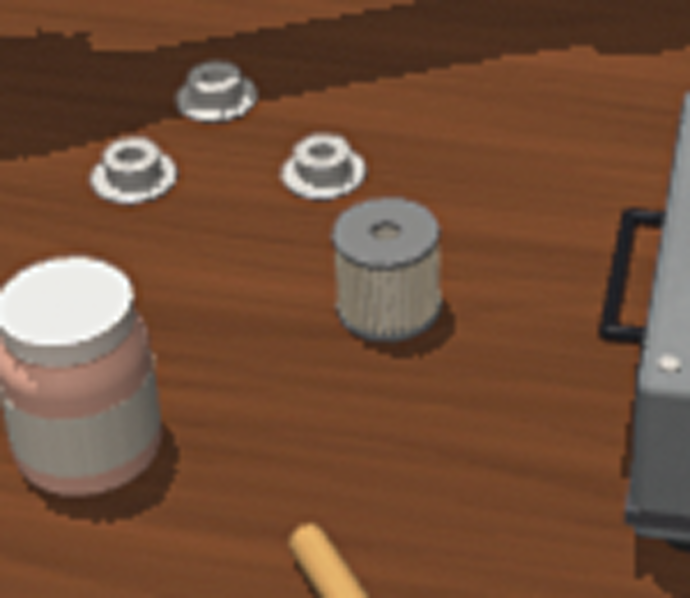

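View pics/d.png

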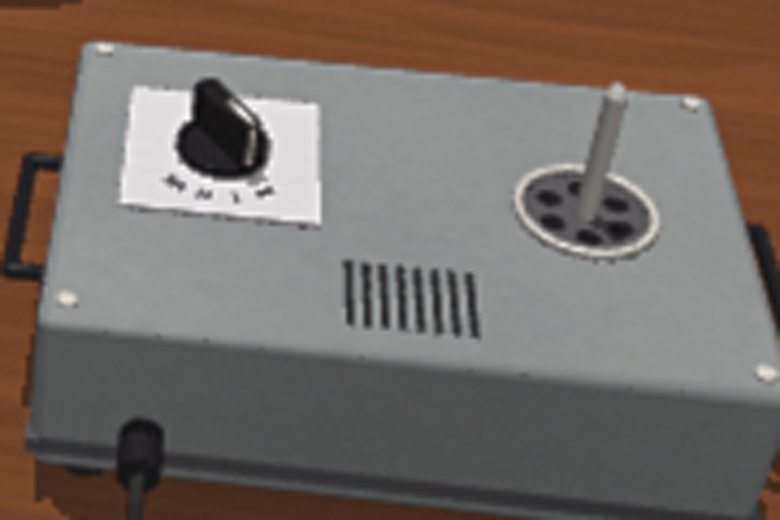

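The a/c crops show the cartridge bore at (124,175) in a.png and the farthest collar's bore at (459,336). The b/d crops show the lip ring at (188,305) in b.png, the rod tip at (147,282), and the dial pointing at the off mark. I'll refine these with masks.

```bash
python3 - <<'E'
from h import *
s=load('top0'); f=s['frame']; g=load('scene0')
hsv=cv2.cvtColor(f,cv2.COLOR_RGB2HSV)
def blob(mask,x0,y0,x1,y1,k=0):
    m=np.zeros(mask.shape,np.uint8); m[y0:y1,x0:x1]=mask[y0:y1,x0:x1]*255
    c,_=cv2.findContours(m,cv2.RETR_EXTERNAL,cv2.CHAIN_APPROX_NONE); c=sorted(c,key=cv2.contourArea)[::-1]
    return c[k]
low=hsv[...,1]<90
br=hsv[...,2]
# collar flange
c=blob((hsv[...,1]<90)&(br>90),425,240,458,270); e=cv2.fitEllipse(c); print('flange',e, ray(s,*e[0],.004))
# cartridge cap
for thr in (120,135,150):
    c=blob((hsv[...,1]<60)&(br>thr),350,200,385,240); e=cv2.fitEllipse(c); print('cap',thr,e, ray(s,*e[0],.06))
# lip
lum=cv2.cvtColor(f,cv2.COLOR_RGB2GRAY)
for thr in(190,200):
    c=blob((lum>thr),160,185,202,228); e=cv2.fitEllipse(c); print('lip',thr,e,ray(s,*e[0],.13))
c=blob(lum<70,248,195,282,225); e=cv2.fitEllipse(c); print('skirt',e,ray(s,*e[0],.133))
cv=lambda u,v,x,y:((u+.5)/4.5-.5+x,(v+.5)/4.5-.5+y)
print('bore cart',ray(s,*cv(124,175,340,180),.06),'collar',ray(s,*cv(460,336,340,180),.02))
print('tip',ray(s,*cv(147,281,140,140),.213))
# white screws corners
for p in[(49,104),(687,66),(708,486),(51,526)]: print(ray(s,*cv(*p,140,140),.126).round(4))
# scene view
cg=lambda u,v:((u+.5)/4.6-.5+200,(v+.5)/4.6-.5+170)
print('scene cap',ray(g,*cg(386,233),.06),'hubtop',ray(g,*cg(131,154),.02))
cd=lambda u,v:((u+.5)/(13/3)-.5+330,(v+.5)/(13/3)-.5+180)
print('scene tip',ray(g,*cd(617,87),.213),'lip',ray(g,*cd(587,210),.13))
for p in[(104,48),(691,103),(766,372),(67,298)]: print(ray(g,*cd(*p),.126).round(4))
for u,v,h in((420,160,.105),(486,174,.13),(335,118,.0),(363,148,.0)): print(ray(s,u,v,h).round(3))
E
```

```text
flange ((440.2293701171875, 254.64280700683594), (20.027381896972656, 20.816789627075195), 153.6185760498047) [ 0.44872776 -0.37460898  0.004     ]
cap 120 ((367.1640930175781, 218.97653198242188), (22.670780181884766, 24.59467887878418), 3.324312925338745) [ 0.53912945 -0.18239994  0.06      ]
cap 135 ((367.2330627441406, 218.6696319580078), (22.765233993530273, 23.318811416625977), 172.18019104003906) [ 0.53990996 -0.18259811  0.06      ]
cap 150 ((367.1993713378906, 218.63429260253906), (22.171878814697266, 23.042198181152344), 144.09716796875) [ 0.54000171 -0.18251543  0.06      ]
lip 190 ((181.16648864746094, 207.11143493652344), (30.123140335083008, 31.65187644958496), 38.31001663208008) [0.56757027 0.27193444 0.13      ]
lip 200 ((181.16519165039062, 206.90284729003906), (29.681079864501953, 31.152482986450195), 45.294307708740234) [0.56808091 0.27195083 0.13      ]
skirt ((263.7755126953125, 210.18040466308594), (20.095605850219727, 20.49323844909668), 87.66062927246094) [0.55605149 0.07130058 0.133     ]
bore cart [ 0.54034613 -0.18244279  0.06      ] collar [ 0.44880444 -0.37534265  0.02      ]
tip [0.56702631 0.26884622 0.213     ]
[0.6801 0.3517 0.126 ]
[0.6947 0.0021 0.126 ]
[ 0.4652 -0.0074  0.126 ]
[0.4499 0.3426 0.126 ]
scene cap [ 0.54284045 -0.1822288   0.06      ] hubtop [ 0.4484685  -0.37579626  0.02      ]
scene tip [0.57101755 0.26956319 0.213     ] lip [0.57094936 0.2709031  0.13      ]
[ 0.4638 -0.0085  0.126 ]
[0.4506 0.3408 0.126 ]
[0.6788 0.3504 0.126 ]
[0.693 0.001 0.126]
[ 0.679 -0.315  0.105]
[ 0.635 -0.468  0.13 ]
[ 0.826 -0.107  0.   ]
[ 0.74  -0.182  0.   ]
```

Emit:
carry_out(
  rows=[
    [[0,2,3.1,0,0],[0,4,6.2,0,0],[0,6,9.3,0,0],[0,8,12.4,0,0],[0,10,15.5,0,0]],
  ],
  newtons=40,
)

```text
time_s: 0.52
tcp_pos: [0.3774, -0.4305, 0.2016]
eef_rot: [-3.063, -0.686, 0.001]
contact_force: [0.8, 0.1, -0.5]
width: 0.0851
```

Emit:
carry_out(
  rows=[
    [[0,2,3.1,0,0],[0,4,6.2,0,0],[0,6,9.3,0,0],[0,8,12.4,0,0],[0,10,15.5,0,0]],
  ],
)

```text
time_s: 0.93
tcp_pos: [0.4776, -0.2738, 0.2013]
eef_rot: [-3.063, -0.686, 0.002]
contact_force: [0.8, -0.3, -0.5]
width: 0.0856
```

Emit:
carry_out(
  rows=[
    [[0,2.1,3,0,0],[0,4.2,6.1,0,0],[0,6.3,9.15,0,0],[0,6.3,9.15,-3,0],[0,6.3,9.15,-6,0]],
  ],
)

```text
time_s: 1.35
tcp_pos: [0.5442, -0.1789, 0.1425]
eef_rot: [-3.063, -0.695, -0.006]
contact_force: [-1.0, -1.7, -1.3]
width: 0.0859
```

```bash
python3 - <<'E'
from h import *
print(ctrl.state()['tcp_pos'],ctrl.state()['q'].round(2),ctrl.grip_depth)
for n in('scene','top'):
    s=snap(n,n+'1'); p=proj(s,[.5405,-.1823,.06]).astype(int); print(p)
    f=s['frame'][max(0,p[1]-70):p[1]+60,p[0]-70:p[0]+70,::-1]; cv2.imwrite('pics/%s1c.png'%n,cv2.resize(f,None,fx=3,fy=3,interpolation=cv2.INTER_CUBIC))
a=cv2.imread('pics/scene1c.png');b=cv2.imread('pics/top1c.png');h=min(len(a),len(b));cv2.imwrite('pics/m1.png',cv2.resize(np.hstack([a[:h],b[:h]]),(800,int(h*800/840))))
E
```

```text
[ 0.54415033 -0.17888049  0.14245229] [ 0.73  0.46 -0.58  1.8   0.3   0.96 -1.1 ] 0.0187
[283 219]
[367 218]
```

View pics/m1.png

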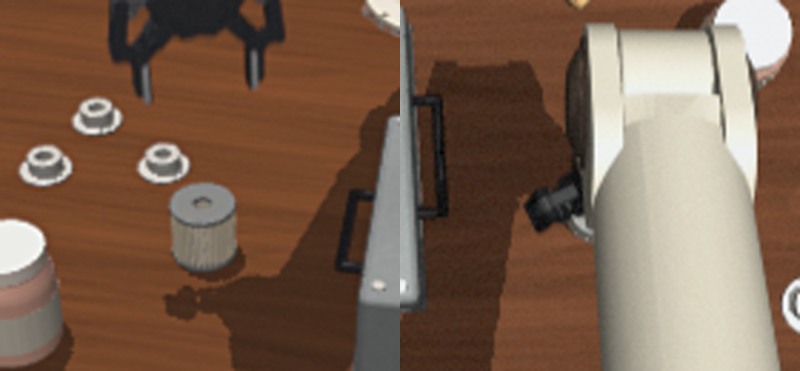

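In the scene crop the open fingers stand above the cartridge, whose bore is at about (203,203); the arm blocks the top view. I'll turn the jaws to lie along x, so that closing them centres the axis I know least well.

Emit:
carry_out(
  rows=[
    [[0,-0.35,-0.35,0,0.12],[0,-0.35,-0.35,0,0.24],[0,-0.35,-0.35,0,0.36],[0,-0.35,-0.35,0,0.48],[0,-0.35,-0.35,0,0.6]],
  ],
)

```text
time_s: 1.87
tcp_pos: [0.5333, -0.1853, 0.138]
eef_rot: [-2.718, -1.568, 0.017]
contact_force: [-0.0, 1.1, 0.1]
width: 0.0855
```

Emit:
carry_out(
  rows=[
    [[0,0,0,0,0.12],[0,0,0,0,0.24],[0,0,0,0,0.36],[0,0,0,0,0.48],[0,0,0,0,0.53]],
  ],
)

```text
time_s: 2.28
tcp_pos: [0.5333, -0.1865, 0.1393]
eef_rot: [2.21, 2.232, -0.019]
contact_force: [-0.8, 0.5, 0.1]
width: 0.0849
```

```bash
cat > st.py <<'E'
from h import *
from scipy.spatial.transform import Rotation as Ro
st=ctrl.state();R=Ro.from_rotvec(st['eef_rot']).as_matrix()
print('t',st['time_s'],'p',st['tcp_pos'].round(4),'q',st['q'].round(2),'jaw',np.degrees(np.arctan2(R[1,1],R[0,1])).round(1),'z',R[:,2].round(3),'F',st['contact_force'].round(1),'w',st['width'].round(4))
E
python3 st.py
```

```text
Traceback (most recent call last):
  File "st.py", line 4, in <module>
    print('t',st['time_s'],'p',st['tcp_pos'].round(4),'q',st['q'].round(2),'jaw',np.degrees(np.arctan2(R[1,1],R[0,1])).round(1),'z',R[:,2].round(3),'F',st['contact_force'].round(1),'w',st['width'].round(4))
                                                                                                                                                                                         ^^^^^^^^^^^^^^^^^
AttributeError: 'float' object has no attribute 'round'
```

```bash
sed -i "s/st\['width'\].round(4)/round(st['width'],4)/" st.py; python3 st.py
```

```text
t 2.2833 p [ 0.5333 -0.1865  0.1393] q [ 0.92  0.53 -0.83  1.81  0.46  1.01 -0.09] jaw 0.6 z [-0.008 -0.009 -1.   ] F [-0.8  0.5  0.1] w 0.0849
```

Emit:
carry_out(
  rows=[
    [[0,0.7,0.4,-2,0],[0,0.7,0.4,-4,0],[0,0.7,0.4,-6,0],[0,0.7,0.4,-6,0],[0,0.7,0.4,-6,0]],
  ],
)

```text
time_s: 2.7
tcp_pos: [0.5396, -0.1832, 0.0796]
eef_rot: [-2.211, -2.23, 0.021]
contact_force: [-0.0, 0.4, 0.1]
width: 0.0856
```

```bash
python3 st.py; cat > mon.py <<'E'
import sys
from h import *
# mon.py tag x y z : crops of both views about a point
tag=sys.argv[1]; X=list(map(float,sys.argv[2:5])); o=[]
for n in('scene','top'):
    s=snap(n,n+tag); p=proj(s,X).astype(int)
    f=cv2.copyMakeBorder(s['frame'][:,:,::-1],70,70,70,70,cv2.BORDER_CONSTANT)
    o.append(cv2.resize(f[p[1]:p[1]+140,p[0]:p[0]+133],(399,420),interpolation=cv2.INTER_CUBIC)); print(n,'crop origin',p-70,'scale 3')
cv2.imwrite('pics/m%s.png'%tag,np.hstack(o))
E
python3 mon.py 2 .54 -.182 .06
```

```text
t 2.7 p [ 0.5396 -0.1832  0.0796] q [ 0.86  0.61 -0.77  1.84  0.54  0.92 -0.16] jaw 0.5 z [-0.01  -0.008 -1.   ] F [-0.   0.4  0.1] w 0.0856
scene crop origin [213 149] scale 3
top crop origin [296 148] scale 3
```

View pics/m2.png

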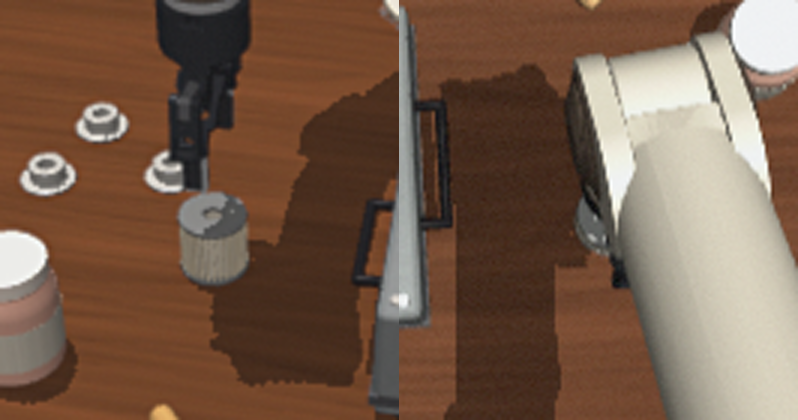

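The crop shows the jaws along x, with the near fingertip at (196,188) just above the cartridge at (213,213). Going down to grip.

Emit:
carry_out(
  rows=[
    [[0,0.1,0.1,-2,0],[0,0.1,0.1,-4,0],[0,0.1,0.1,-5.5,0],[0,0.1,0.1,-5.5,0],[0,0.1,0.1,-5.5,0]],
  ],
)

```text
time_s: 3.22
tcp_pos: [0.5421, -0.1821, 0.0262]
eef_rot: [2.211, 2.23, -0.018]
contact_force: [0.1, 0.1, -0.2]
width: 0.0853
```

Emit:
carry_out(
  rows=[
    [[0.5,0,0,0,0],[0.5,0,0,0,0],[0.8,0,0,0,0],[1,0,0,0,0],[1,0,0,0,0]],
  ],
)

```text
time_s: 3.63
tcp_pos: [0.5465, -0.1827, 0.0314]
eef_rot: [2.205, 2.225, -0.014]
contact_force: [-15.7, 0.5, 33.2]
width: 0.0253
```

```bash
python3 st.py; python3 mon.py 3 .54 -.182 .06
```

```text
t 3.6333 p [ 0.5465 -0.1827  0.0314] q [ 0.81  0.68 -0.72  1.86  0.61  0.84 -0.21] jaw 0.5 z [-0.    -0.013 -1.   ] F [-15.7   0.5  33.2] w 0.0253
scene crop origin [213 149] scale 3
top crop origin [296 148] scale 3
```

View pics/m3.png

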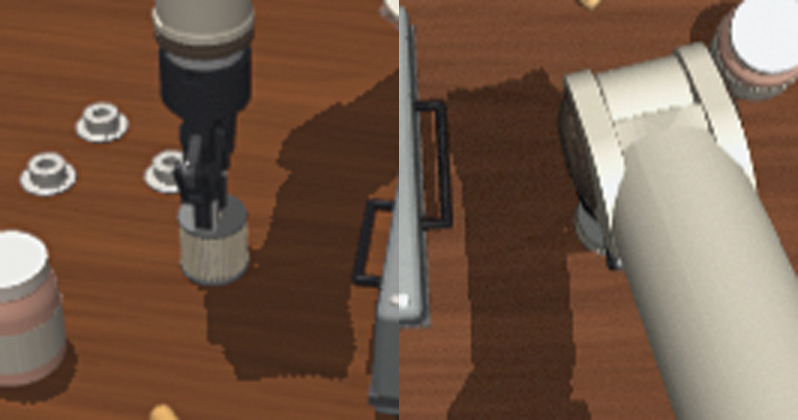

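The fingers closed over the cartridge's top face: the near finger stands on the cap at (205,222), and the cartridge hasn't moved. Opening and working out where the tips really are.

Emit:
carry_out(
  rows=[
    [[0.5,0,0,0,0],[0,0,0,1.5,0],[0,0,0,3,0],[0,0,0,3,0],[0,0,0,3,0]],
  ],
)

```text
time_s: 4.15
tcp_pos: [0.5502, -0.1831, 0.0634]
eef_rot: [2.2, 2.221, -0.006]
contact_force: [-0.8, 0.9, 0.5]
width: 0.0699
```

```bash
python3 st.py; python3 mon.py 4 .54 -.182 .06; python3 - <<'E'
from h import *
st=ctrl.state();p=st['tcp_pos'];s=load('scene4');o=np.array([213,149])
for dx in(-.0425,.0425):
  for dz in(0,.013):
    print(dx,dz,((proj(s,p+[dx,0,dz])-o)*3).round())
for x in (.51,.54,.57):print(((proj(s,[x,-.182,.06])-o)*3).round())
E
```

```text
t 4.15 p [ 0.5502 -0.1831  0.0634] q [ 0.84  0.64 -0.75  1.84  0.57  0.88 -0.18] jaw 0.5 z [ 0.008 -0.013 -1.   ] F [-0.8  0.9  0.5] w 0.0699
scene crop origin [213 149] scale 3
top crop origin [296 148] scale 3
-0.0425 0 [221. 188.]
-0.0425 0.013 [220. 176.]
0.0425 0 [196. 247.]
0.0425 0.013 [196. 235.]
[221. 192.]
[213. 212.]
[204. 233.]
```

View pics/m4.png

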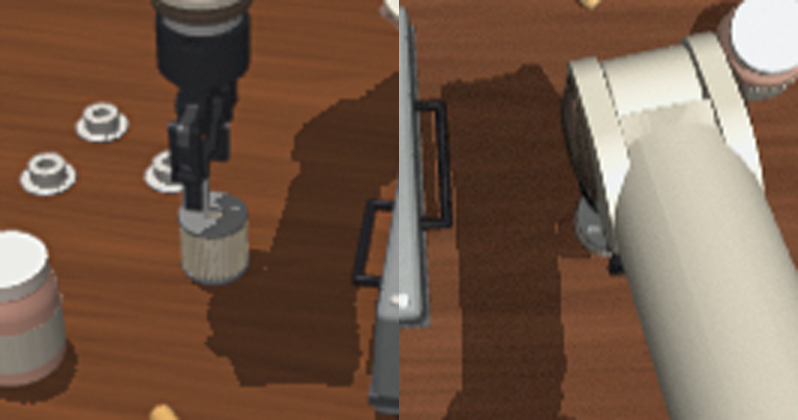

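```bash
python3 - <<'E'
from h import *
# tip z from pixel row of near finger tip at known x
def zfit(s,px,x,y):
    zs=np.linspace(0,.25,501); P=np.array([proj(s,[x,y,z]) for z in zs]); i=np.argmin(abs(P[:,1]-px[1])); return zs[i],P[i]-px
o=np.array([213,149])
for n,pt,x,y,z in(('scene2',(196,188),.582,-.183,.0796),('scene3',(205,226),.5465+.013,-.1827,.0314),('scene4',(196,226),.585,-.183,.0634)):
    s=load(n); print(n,z,zfit(s,o+np.array(pt)/3,x,y))
f=load('scene2')['frame'][:,:,::-1]; cv2.imwrite('pics/z2.png',np.hstack([cv2.resize(load(k)['frame'][150:250,245:315,::-1],(392,560),interpolation=cv2.INTER_CUBIC) for k in('scene2','scene3')]))
E
```

```text
scene2 0.0796 (np.float64(0.11800000000000001), array([0.09682276, 0.02836037]))
scene3 0.0314 (np.float64(0.059500000000000004), array([ 0.42960164, -0.06024778]))
scene4 0.0634 (np.float64(0.0795), array([0.46375755, 0.02953789]))
```

View pics/z2.png

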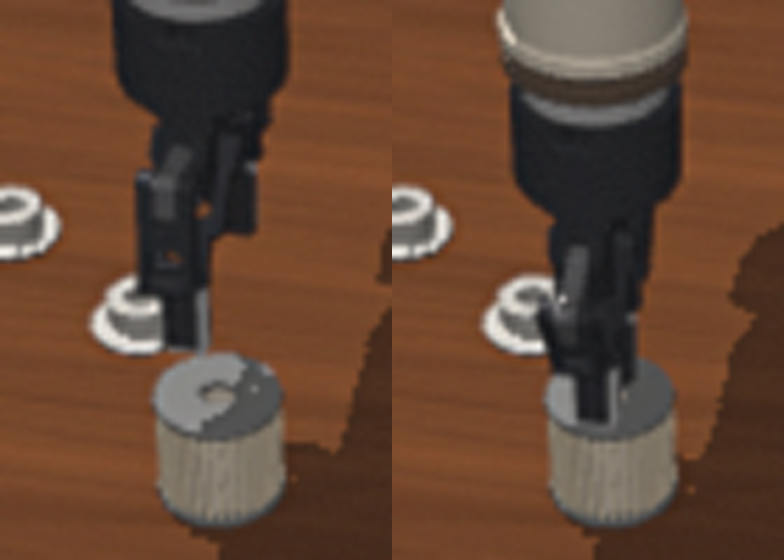

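```bash
python3 st.py; python3 mon.py 5 .54 -.182 .06;python3 st.py; python3 - <<'E'
from h import *
cv2.imwrite('pics/z5.png',np.hstack([cv2.resize(load(k)['frame'][150:250,245:315,::-1],(392,560),interpolation=cv2.INTER_CUBIC) for k in('scene4','scene5')]))
E
```

```text
t 4.25 p [ 0.549  -0.1829  0.0618] q [ 0.84  0.64 -0.75  1.84  0.57  0.88 -0.18] jaw 0.5 z [ 0.006 -0.013 -1.   ] F [-0.3  0.2 -0.5] w 0.0831
scene crop origin [213 149] scale 3
top crop origin [296 148] scale 3
t 4.35 p [ 0.5488 -0.1827  0.0613] q [ 0.83  0.64 -0.75  1.84  0.57  0.88 -0.18] jaw 0.5 z [ 0.005 -0.012 -1.   ] F [-0.2 -0.4 -0.7] w 0.0852
```

View pics/z5.png

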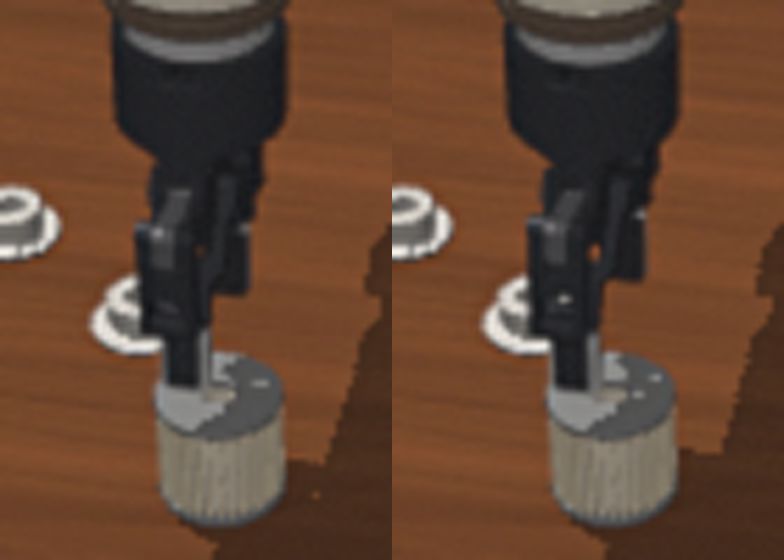

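Measured against the views, the open fingertips sit about 25 mm higher than the stated TCP implies. The push when the fingers swung onto the cap fits that too. I'll go lower, which is clear of the bench under either reading, and check the picture before closing.

Emit:
carry_out(
  rows=[
    [[0,-0.8,0,0,0],[0,-0.8,0,-1.5,0],[0,-0.8,0,-3.5,0],[0,-0.8,0,-5.5,0],[0,-0.8,0,-5.5,0]],
  ],
)

```text
time_s: 4.77
tcp_pos: [0.5366, -0.182, 0.0018]
eef_rot: [2.207, 2.228, -0.013]
contact_force: [-1.5, -0.9, 0.8]
width: 0.0854
```

```bash
python3 mon.py 6 .54 -.182 .06;python3 st.py; python3 - <<'E'
from h import *
cv2.imwrite('pics/z6.png',np.hstack([cv2.resize(load(k)['frame'][150:250,245:315,::-1],(392,560),interpolation=cv2.INTER_CUBIC) for k in('scene6',)]))
E
```

```text
scene crop origin [213 149] scale 3
top crop origin [296 148] scale 3
t 4.8667 p [ 0.5394 -0.1821  0.005 ] q [ 0.8   0.71 -0.69  1.88  0.64  0.78 -0.24] jaw 0.6 z [ 0.002 -0.011 -1.   ] F [-0.4  0.6  0.7] w 0.0851
```

View pics/z6.png

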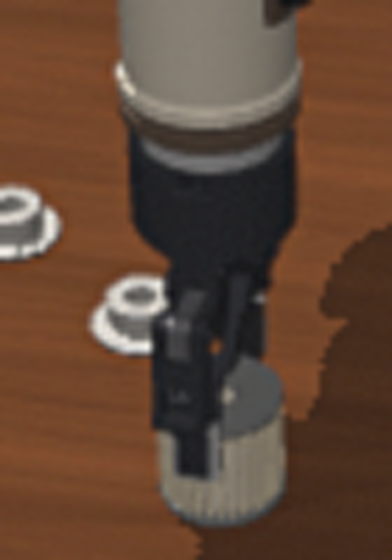

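The near finger now stands beside the cartridge, its tip at (197,475) well below the cap. Closing.

Emit:
carry_out(
  rows=[
    [[0.5,0,0,0,0],[1,0,0,0,0],[1,0,0,0,0],[1,0,0,0,0],[1,0,0,0,0]],
  ],
)

```text
time_s: 5.28
tcp_pos: [0.5402, -0.1821, 0.0063]
eef_rot: [2.203, 2.225, -0.009]
contact_force: [-1.2, -0.4, 7.1]
width: 0.0616
```

```bash
python3 mon.py 7 .54 -.182 .06;python3 st.py; python3 - <<'E'
from h import *
cv2.imwrite('pics/z7.png',np.hstack([cv2.resize(load(k)['frame'][150:250,245:315,::-1],(392,560),interpolation=cv2.INTER_CUBIC) for k in('scene7',)]))
E
```

```text
scene crop origin [213 149] scale 3
top crop origin [296 148] scale 3
t 5.3833 p [ 0.5402 -0.1821  0.0063] q [ 0.8   0.7  -0.69  1.88  0.64  0.78 -0.24] jaw 0.6 z [ 0.004 -0.011 -1.   ] F [-1.1  0.4  6.6] w 0.0612
```

View pics/z7.png

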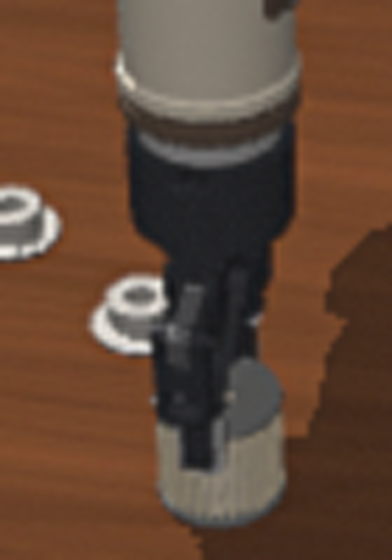

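Gripped at 61 mm wide. Lift, then carry over the rod.

Emit:
carry_out(
  rows=[
    [[1,0,0,2,0],[1,0,0,5,0],[1,0,0,9,0],[1,0,0,13,0],[1,0,0,17,0]],
  ],
)

```text
time_s: 5.8
tcp_pos: [0.5396, -0.1819, 0.1779]
eef_rot: [2.203, 2.226, -0.009]
contact_force: [0.8, -0.6, -1.3]
width: 0.0612
```

Emit:
carry_out(
  rows=[
    [[1,0,0,4,0],[1,0,2,7.5,0],[1,0.2,5,7.5,0],[1,0.4,8,7.5,0],[1,0.6,11,7.5,0]],
  ],
)

```text
time_s: 6.22
tcp_pos: [0.5458, -0.0714, 0.2541]
eef_rot: [2.203, 2.222, -0.008]
contact_force: [-0.5, 0.3, -1.6]
width: 0.0615
```

```bash
python3 st.py
```

```text
t 6.2167 p [ 0.5458 -0.0714  0.2541] q [ 0.82  0.37 -0.94  1.74  0.34  1.19 -0.2 ] jaw 0.5 z [ 0.005 -0.013 -1.   ] F [-0.5  0.3 -1.6] w 0.0615
```

Emit:
carry_out(
  rows=[
    [[1,0.3,3.5,0,0],[1,0.6,7,0,0],[1,0.9,10.5,0,0],[1,1.2,14,0,0],[1,1.5,17.5,0,0]],
  ],
)

```text
time_s: 6.63
tcp_pos: [0.5607, 0.1049, 0.2544]
eef_rot: [2.203, 2.221, -0.008]
contact_force: [0.8, -0.3, -1.7]
width: 0.0615
```

Emit:
carry_out(
  rows=[
    [[1,0.2,3.5,0,0],[1,0.4,7,0,0],[1,0.6,10.5,0,0],[1,0.8,13.5,0,0],[1,0.8,14,0,0]],
  ],
)

```text
time_s: 7.05
tcp_pos: [0.5666, 0.2525, 0.2549]
eef_rot: [2.196, 2.232, -0.003]
contact_force: [-1.1, 0.8, -0.8]
width: 0.0616
```

```bash
python3 st.py
```

```text
t 7.05 p [0.5666 0.2525 0.2549] q [ 0.19  0.53 -0.94  1.56  0.45  1.28 -0.8 ] jaw 0.9 z [ 0.006 -0.008 -1.   ] F [-1.1  0.8 -0.8] w 0.0616
```

Emit:
carry_out(
  rows=[
    [[1,0.25,1.8,0,0],[1,0.25,1.8,-1,0],[1,0.25,1.8,-2,0],[1,0.25,1.8,-2,0],[1,0.25,1.8,-2,0]],
  ],
)

```text
time_s: 7.47
tcp_pos: [0.569, 0.2682, 0.2336]
eef_rot: [2.198, 2.23, -0.007]
contact_force: [0.3, 0.7, -1.3]
width: 0.0611
```

```bash
python3 st.py; python3 mon.py 8 .569 .27 .2; python3 st.py;  python3 - <<'E'
from h import *
s=load('scene8');print(proj(s,[.569,.2705,.213]))
E
```

```text
t 7.4667 p [0.569  0.2682 0.2336] q [ 0.15  0.56 -0.92  1.56  0.47  1.26 -0.84] jaw 0.8 z [ 0.004 -0.011 -1.   ] F [ 0.3  0.7 -1.3] w 0.0611
scene crop origin [400 133] scale 3
top crop origin [103 132] scale 3
t 7.5667 p [0.5696 0.269  0.2349] q [ 0.15  0.56 -0.92  1.56  0.47  1.26 -0.84] jaw 0.8 z [ 0.006 -0.009 -1.   ] F [ 0.4 -0.5 -1.9] w 0.0616
[472.34641368 199.22825239]
```

View pics/m8.png

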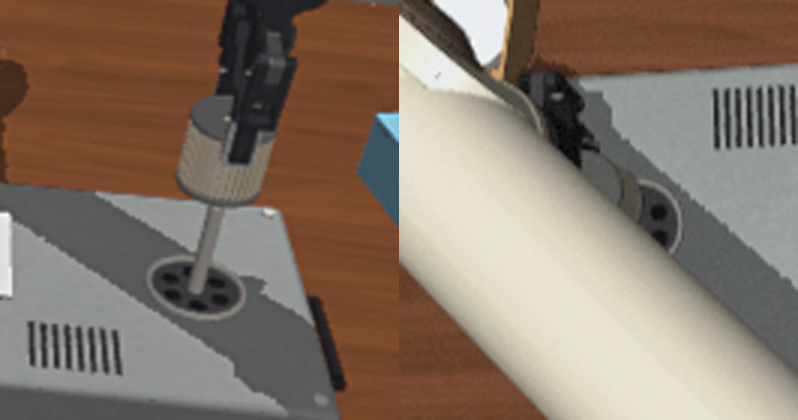

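The scene crop shows the cartridge above the rod, the rod running up to about (217,205) under it. Comparing its outline with the projections.

```bash
python3 - <<'E'
from h import *
s=load('scene8');o=np.array([400,133])
f=lambda X:((proj(s,X)-o)*3).round(1)
b=np.array([.5694,.2688,.2283])
print('bottom',f(b),'top',f(b+[0,0,.06]),'rod',f([.569,.2705,.213]),f([.569,.2705,.13]))
th=np.linspace(0,2*np.pi,60)
for dz in(0,.06):
    P=np.array([f(b+[.031*np.cos(t),.031*np.sin(t),dz]) for t in th]); print(P.min(0),P.max(0))
im=cv2.imread('pics/m8.png')
for dz in(0,.06):
    P=np.array([f(b+[.031*np.cos(t),.031*np.sin(t),dz]) for t in th]).astype(np.int32); cv2.polylines(im,[P],True,(0,0,255))
cv2.line(im,f([.569,.2705,.213]).astype(int),f([.569,.2705,.125]).astype(int),(0,255,0))
cv2.imwrite('pics/m8o.png',cv2.resize(im[60:340,100:340],None,fx=2,fy=2))
E
```

```text
bottom [219.1 182.1] top [237.1 114.1] rod [217.  198.7] [194.5 283.6]
[176.6 158.9] [262.3 206.7]
[192.9  91.7] [281.9 137.7]
```

View pics/m8o.png

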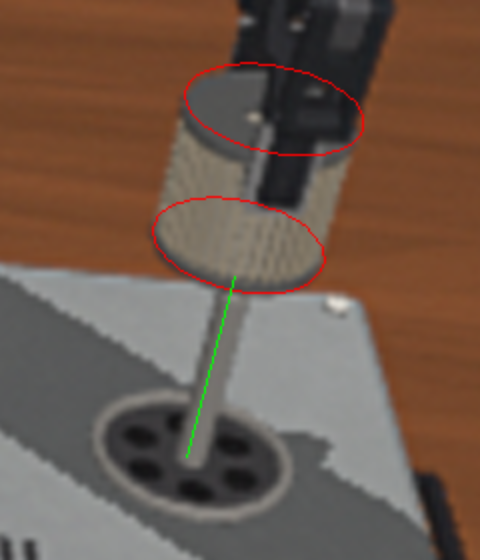

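The outlines agree to about 1 mm. The seat reads nearer y = 0.2715, so I'll shift y by +2.5 mm and lower with a force check.

Emit:
carry_out(
  rows=[
    [[1,-0.05,0.25,0,0],[1,-0.05,0.25,-0.5,0],[1,-0.05,0.25,-1.2,0],[1,-0.05,0.25,-1.9,0],[1,-0.05,0.25,-2.6,0]],
  ],
)

```text
time_s: 7.98
tcp_pos: [0.5689, 0.2711, 0.2079]
eef_rot: [2.198, 2.23, -0.005]
contact_force: [-0.3, 0.2, -1.4]
width: 0.0617
```

```bash
python3 st.py
```

```text
t 7.9833 p [0.5689 0.2711 0.2079] q [ 0.14  0.59 -0.91  1.59  0.5   1.21 -0.86] jaw 0.8 z [ 0.006 -0.01  -1.   ] F [-0.3  0.2 -1.4] w 0.0617
```

It threaded with no contact force. Lowering on.

Emit:
carry_out(
  rows=[
    [[1,0,0.05,-1.2,0],[1,0,0.05,-2.4,0],[1,0,0.05,-3.6,0],[1,0,0.05,-4.8,0],[1,0,0.05,-6,0]],
  ],
)

```text
time_s: 8.4
tcp_pos: [0.5686, 0.2715, 0.1463]
eef_rot: [2.198, 2.23, -0.006]
contact_force: [-0.6, 0.3, -1.5]
width: 0.0614
```

Emit:
carry_out(
  rows=[
    [[1,0,0,-0.5,0],[1,0,0,-1,0],[1,0,0,-1.5,0],[1,0,0,-1.7,0],[1,0,0,-1.7,0]],
  ],
)

```text
time_s: 8.82
tcp_pos: [0.5689, 0.2719, 0.1313]
eef_rot: [2.197, 2.229, -0.005]
contact_force: [-4.0, -2.8, 9.3]
width: 0.0613
```

```bash
python3 st.py;python3 mon.py 9 .569 .27 .2
```

```text
t 8.8167 p [0.5689 0.2719 0.1313] q [ 0.1   0.66 -0.86  1.66  0.57  1.09 -0.91] jaw 0.8 z [ 0.006 -0.01  -1.   ] F [-4.  -2.8  9.3] w 0.0613
scene crop origin [400 133] scale 3
top crop origin [103 132] scale 3
```

View pics/m9.png

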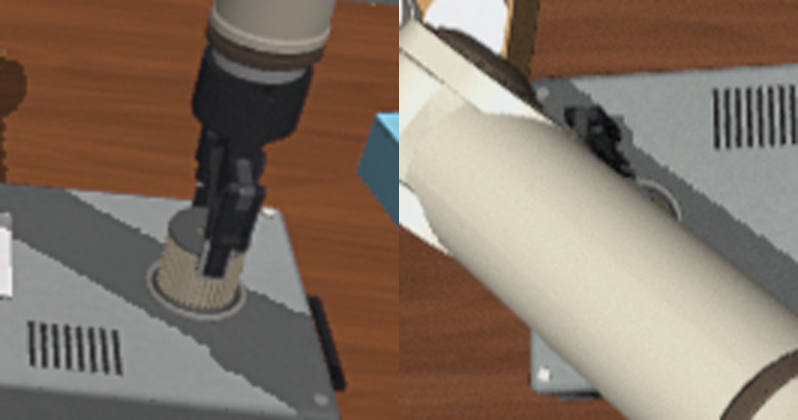

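The cartridge sits inside the lip and z matches home (0.131), with 9 N of contact. Release, rise and check.

Emit:
carry_out(
  rows=[
    [[0.5,0,0,0,0],[0,0,0,0,0],[0,0,0,0,0],[0,0,0,1.5,0],[0,0,0,4,0]],
  ],
)

```text
time_s: 9.33
tcp_pos: [0.5673, 0.2707, 0.1696]
eef_rot: [2.199, 2.231, -0.012]
contact_force: [-0.3, -1.7, -0.9]
width: 0.0853
```

Emit:
carry_out(
  rows=[
    [[0,0,0,4,0],[0,0,-2,8,0],[0,0,-5,10,0],[0,0,-8.5,10,0],[0,0,-12,10,0]],
  ],
)

```text
time_s: 9.75
tcp_pos: [0.5683, 0.1512, 0.273]
eef_rot: [2.194, 2.231, -0.005]
contact_force: [1.4, -1.0, -0.9]
width: 0.0854
```

```bash
python3 st.py;python3 mon.py 10 .569 .27 .17
```

```text
t 9.75 p [0.5683 0.1512 0.273 ] q [ 0.4   0.45 -0.97  1.62  0.4   1.28 -0.62] jaw 1.0 z [ 0.006 -0.011 -1.   ] F [ 1.4 -1.  -0.9] w 0.0854
scene crop origin [398 144] scale 3
top crop origin [107 134] scale 3
```

View pics/m10.png

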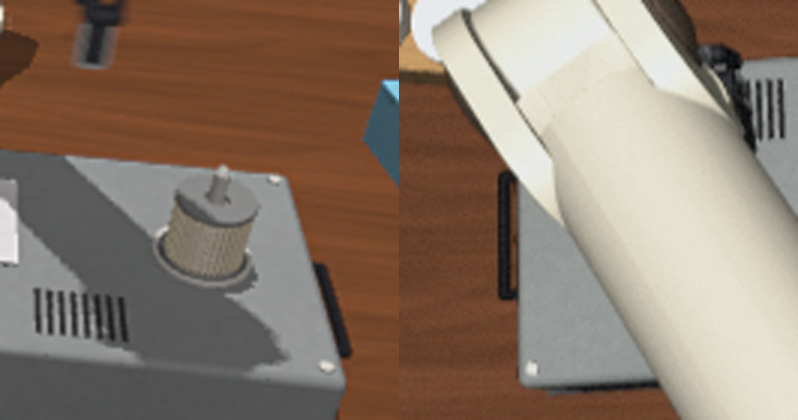

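The cartridge is seated upright on the rod, with about 28 mm of rod showing above it at (222,180). Now to the collar at about (0.4487, -0.375), turning the jaws by about 45° to clear its neighbours.

Emit:
carry_out(
  rows=[
    [[0,-0.8,-3.8,0,0.1],[0,-1.6,-7.6,0,0.2],[0,-2.5,-11.4,0,0.3],[0,-3.3,-15.2,0,0.4],[0,-4.2,-19,0,0.5]],
  ],
)

```text
time_s: 10.27
tcp_pos: [0.5269, -0.0488, 0.2713]
eef_rot: [1.581, 2.695, -0.01]
contact_force: [0.6, 0.3, -0.5]
width: 0.0851
```

Emit:
carry_out(
  rows=[
    [[0,-0.8,-3.8,0,0.1],[0,-1.6,-7.6,-1,0.2],[0,-2.5,-11.4,-2,0.27],[0,-3.3,-15.2,-3,0.27],[0,-4.2,-19,-4,0.27]],
  ],
)

```text
time_s: 10.68
tcp_pos: [0.4848, -0.2405, 0.2319]
eef_rot: [1.202, 2.882, -0.007]
contact_force: [1.2, -0.1, 0.6]
width: 0.0853
```

```bash
python3 st.py
```

```text
t 10.6833 p [ 0.4848 -0.2405  0.2319] q [ 1.28  0.44 -1.11  1.8   0.44  1.16  0.81] jaw 44.7 z [ 0.016 -0.011 -1.   ] F [ 1.2 -0.1  0.6] w 0.0853
```

Emit:
carry_out(
  rows=[
    [[0,-0.9,-3.5,0,0],[0,-1.8,-7,-2,0],[0,-2.7,-10.5,-5,0],[0,-3.6,-13.4,-8,0],[0,-3.6,-13.4,-10,0]],
  ],
)

```text
time_s: 11.1
tcp_pos: [0.4457, -0.3818, 0.1304]
eef_rot: [1.215, 2.877, -0.012]
contact_force: [-0.5, -1.7, -1.0]
width: 0.0856
```

Emit:
carry_out(
  rows=[
    [[0,0,0,-3,0],[0,0,0,-6.5,0],[0,0,0,-8,0],[0,0,0,-8,0]],
  ],
)

```text
time_s: 11.43
tcp_pos: [0.4436, -0.3799, 0.0473]
eef_rot: [1.217, 2.882, -0.008]
contact_force: [-1.1, 0.7, -0.2]
width: 0.0855
```

```bash
python3 st.py;python3 mon.py 11 .4487 -.375 .03; python3 st.py
```

```text
t 11.4333 p [ 0.4436 -0.3799  0.0473] q [ 1.31  0.72 -0.88  1.84  0.7   0.91  0.87] jaw 44.2 z [ 0.01 -0.01 -1.  ] F [-1.1  0.7 -0.2] w 0.0855
scene crop origin [157 130] scale 3
top crop origin [372 184] scale 3
t 11.5333 p [ 0.4469 -0.3812  0.0514] q [ 1.31  0.72 -0.88  1.83  0.7   0.91  0.87] jaw 44.3 z [ 0.015 -0.014 -1.   ] F [ 0.6 -0.6  0.5] w 0.0855
```

View pics/m11.png

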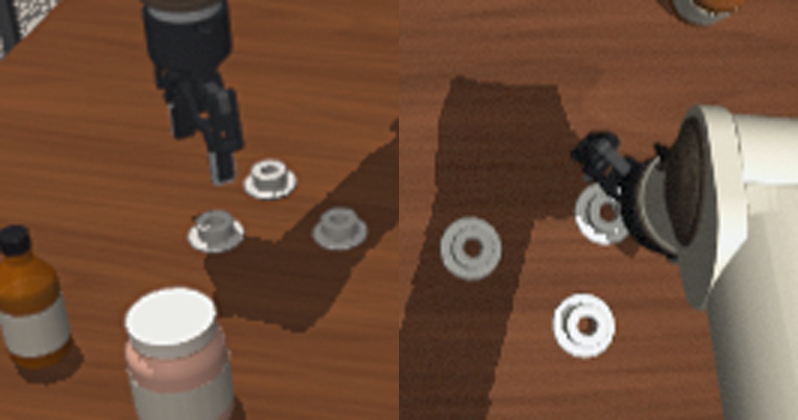

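The hand is above the farthest collar, seen at (215,230) in the scene crop and (600,212) in the top crop. Correct the offset, go halfway down and measure the fingertip height in both views.

Emit:
carry_out(
  rows=[
    [[0,0.2,0.6,-1,0],[0,0.2,0.6,-2.5,0],[0,0.2,0.6,-3.5,0],[0,0.2,0.6,-3.5,0],[0,0.2,0.6,-3.5,0]],
  ],
)

```text
time_s: 11.95
tcp_pos: [0.4484, -0.3748, 0.0158]
eef_rot: [1.213, 2.878, -0.01]
contact_force: [-0.0, 0.8, -0.3]
width: 0.0854
```

```bash
python3 st.py;python3 mon.py 12 .4487 -.375 .03; python3 st.py; python3 - <<'E'
from h import *
s=load('scene12')
p=ctrl.state()['tcp_pos']
for sg in(1,-1):
  for dz in(0,.013,.038):print(sg,dz,((proj(s,p+[sg*.0425*.716,sg*.0425*.698,dz])-[157,130])*3).round())
a=s['frame'][160:235,180:275,::-1];cv2.imwrite('pics/z12.png',cv2.resize(a,None,fx=7,fy=7,interpolation=cv2.INTER_CUBIC))
E
```

```text
t 11.95 p [ 0.4484 -0.3748  0.0158] q [ 1.27  0.76 -0.84  1.85  0.75  0.86  0.83] jaw 44.3 z [ 0.014 -0.013 -1.   ] F [-0.   0.8 -0.3] w 0.0854
scene crop origin [157 130] scale 3
top crop origin [372 184] scale 3
t 12.05 p [ 0.4491 -0.3753  0.0167] q [ 1.27  0.76 -0.84  1.85  0.75  0.86  0.83] jaw 44.3 z [ 0.016 -0.014 -1.   ] F [-0.7  1.1 -0.3] w 0.0853
1 0 [232. 245.]
1 0.013 [231. 234.]
1 0.038 [228. 213.]
-1 0 [196. 201.]
-1 0.013 [195. 191.]
-1 0.038 [192. 170.]
```

View pics/m12.png

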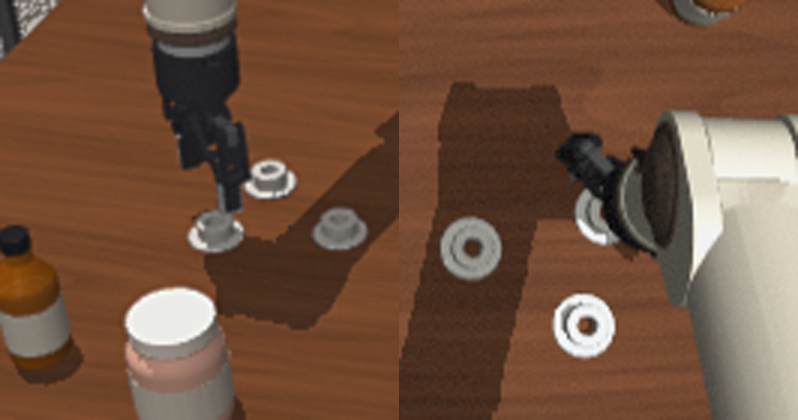

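View pics/z12.png

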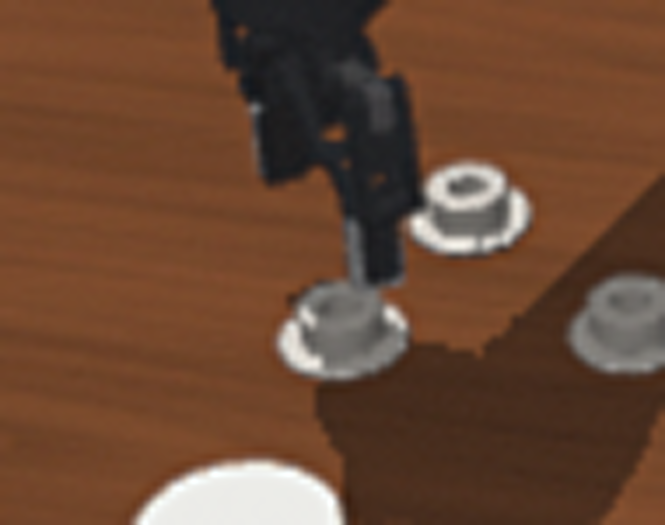

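The near fingertip is at crop (231,211), which puts the tips about 38–40 mm above the stated TCP when open, matching my earlier estimate. Going to a stated z of about -0.023, which leaves the closed tips about 3 mm above the flange.

Emit:
carry_out(
  rows=[
    [[0,0,0,-1.5,0],[0,0,0,-3,0],[0,0,0,-3.9,0],[0,0,0,-3.9,0],[0,0,0,-3.9,0]],
  ],
)

```text
time_s: 12.47
tcp_pos: [0.4484, -0.3746, -0.0235]
eef_rot: [1.213, 2.879, -0.01]
contact_force: [0.6, 0.3, 1.0]
width: 0.0852
```

Emit:
carry_out(
  rows=[
    [[0.3,0,0,0,0],[0.5,0,0,0,0],[0.5,0,0,0,0]],
  ],
)

```text
time_s: 12.72
tcp_pos: [0.4488, -0.3747, -0.0231]
eef_rot: [1.213, 2.878, -0.01]
contact_force: [0.1, -0.7, 0.5]
width: 0.0516
```

```bash
python3 mon.py 13 .4487 -.375 .03; python3 st.py; python3 - <<'E'
from h import *
s=load('scene13')
a=s['frame'][160:235,180:275,::-1];cv2.imwrite('pics/z13.png',cv2.resize(a,None,fx=7,fy=7,interpolation=cv2.INTER_CUBIC))
E
```

```text
scene crop origin [157 130] scale 3
top crop origin [372 184] scale 3
t 12.8167 p [ 0.4487 -0.3748 -0.0231] q [ 1.24  0.81 -0.79  1.86  0.81  0.8   0.79] jaw 44.3 z [ 0.014 -0.013 -1.   ] F [ 0.4 -0.2 -0.2] w 0.0429
```

View pics/z13.png

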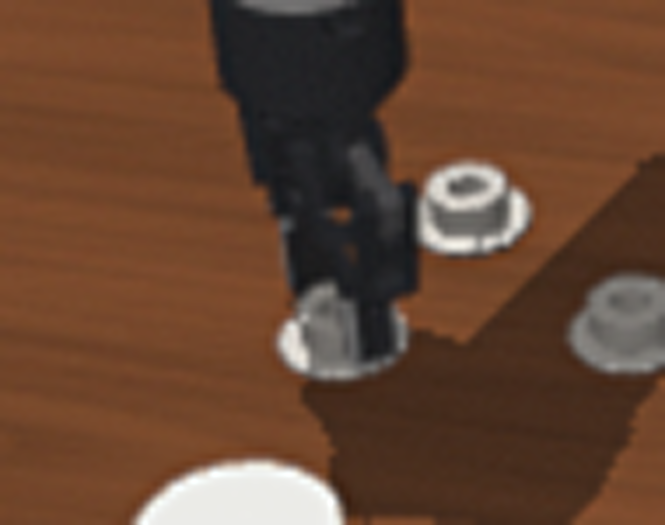

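The fingers straddle the hub, with no vertical force at 43 mm opening. Closing.

Emit:
carry_out(
  rows=[
    [[0.7,0,0,0,0],[0.9,0,0,0,0],[1,0,0,0,0],[1,0,0,0,0]],
  ],
  newtons=50,
)

```text
time_s: 13.15
tcp_pos: [0.449, -0.3751, -0.0225]
eef_rot: [1.213, 2.877, -0.011]
contact_force: [-0.6, 0.5, 4.9]
width: 0.0342
```

```bash
python3 st.py
```

```text
t 13.15 p [ 0.449  -0.3751 -0.0225] q [ 1.24  0.81 -0.79  1.86  0.81  0.8   0.79] jaw 44.3 z [ 0.015 -0.014 -1.   ] F [-0.6  0.5  4.9] w 0.0342
```

Gripped at 34 mm. Lift and look.

Emit:
carry_out(
  rows=[
    [[1,0,0,1,0],[1,0,0,3,0],[1,0,0,7,0],[1,0,0,11,0],[1,0,0,15,0]],
  ],
)

```text
time_s: 13.57
tcp_pos: [0.4484, -0.3742, 0.1288]
eef_rot: [1.212, 2.879, -0.009]
contact_force: [0.8, -0.4, -1.6]
width: 0.0337
```

Emit:
carry_out(
  rows=[
    [[1,0,0,4,0],[1,0,0,8,0],[1,0,2,11,0],[1,0.5,5,11,0],[1,1,8.5,11,0]],
  ],
)

```text
time_s: 13.98
tcp_pos: [0.4591, -0.2906, 0.2412]
eef_rot: [1.217, 2.873, -0.011]
contact_force: [0.4, 0.6, -1.5]
width: 0.0339
```

```bash
python3 st.py; python3 mon.py 14 .459 -.29 .26
```

```text
t 13.9833 p [ 0.4591 -0.2906  0.2412] q [ 1.39  0.43 -1.12  1.78  0.42  1.17  0.92] jaw 44.1 z [ 0.017 -0.015 -1.   ] F [ 0.4  0.6 -1.5] w 0.0339
scene crop origin [178  64] scale 3
top crop origin [355 174] scale 3
```

View pics/m14.png

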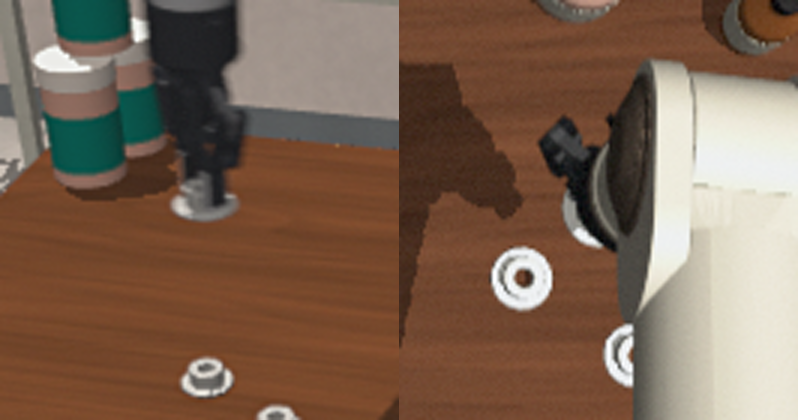

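The collar hangs level in the fingers at (205,205), and the two look-alikes are still on the bench. Carrying it to the rod.

Emit:
carry_out(
  rows=[
    [[1,0.8,3.8,0,0],[1,1.5,7.6,0,0],[1,2.2,11.4,0,0],[1,3,15.2,0,0],[1,3.7,19,0,0]],
  ],
)

```text
time_s: 14.5
tcp_pos: [0.4964, -0.0902, 0.2403]
eef_rot: [1.198, 2.885, -0.008]
contact_force: [1.7, -0.2, -1.2]
width: 0.0337
```

Emit:
carry_out(
  rows=[
    [[1,0.8,3.8,0,0],[1,1.5,7.6,0,0],[1,2.2,11.4,0,0],[1,3,15.2,0,0],[1,3.7,19,0,0]],
  ],
)

```text
time_s: 14.92
tcp_pos: [0.533, 0.1014, 0.2403]
eef_rot: [1.198, 2.885, -0.01]
contact_force: [1.4, -0.5, -1.5]
width: 0.0338
```

```bash
python3 st.py
```

```text
t 14.9167 p [0.533  0.1014 0.2403] q [ 0.63  0.44 -1.12  1.78  0.45  1.19  0.16] jaw 44.9 z [ 0.014 -0.013 -1.   ] F [ 1.4 -0.5 -1.5] w 0.0338
```

Emit:
carry_out(
  rows=[
    [[1,0.9,3.8,0,0],[1,1.8,7.6,0,0],[1,2.7,11.4,0,0],[1,3.4,14.5,0,0],[1,3.6,16,0,0]],
  ],
)

```text
time_s: 15.33
tcp_pos: [0.5678, 0.2669, 0.2404]
eef_rot: [1.191, 2.89, -0.006]
contact_force: [-0.6, 0.4, -0.9]
width: 0.034
```

Emit:
carry_out(
  rows=[
    [[1,0,1.05,0,0],[1,0,1.05,-1,0],[1,0,1.05,-2,0],[1,0,1.05,-2,0],[1,0,1.05,-2,0]],
  ],
)

```text
time_s: 15.75
tcp_pos: [0.5677, 0.2746, 0.2187]
eef_rot: [1.194, 2.89, -0.011]
contact_force: [-0.6, 0.6, -1.1]
width: 0.034
```

```bash
python3 mon.py 15 .569 .27 .2; python3 st.py; python3 - <<'E'
from h import *
s=load('scene15');o=np.array([400,133])
f=lambda X:((proj(s,X)-o)*3)
p=ctrl.state()['tcp_pos']; b=p+[-.0003,0,.0225]; print(b)
im=cv2.imread('pics/m15.png');th=np.linspace(0,2*np.pi,60)
for r,dz in((.027,0.002),(.018,.02)):
    P=np.array([f(b+[r*np.cos(t),r*np.sin(t),dz]) for t in th]).astype(np.int32); cv2.polylines(im,[P],True,(0,0,255))
cv2.line(im,f([.569,.2715,.213]).astype(int),f([.569,.2715,.185]).astype(int),(0,255,0))
cv2.imwrite('pics/m15o.png',cv2.resize(im[60:340,100:340],None,fx=2,fy=2))
E
```

```text
scene crop origin [400 133] scale 3
top crop origin [103 132] scale 3
t 15.85 p [0.5683 0.2756 0.2202] q [ 0.19  0.62 -1.02  1.58  0.56  1.26 -0.14] jaw 45.1 z [ 0.013 -0.01  -1.   ] F [ 0.   0.9 -1.3] w 0.0336
[0.56804022 0.27560396 0.24267451]
```

View pics/m15o.png

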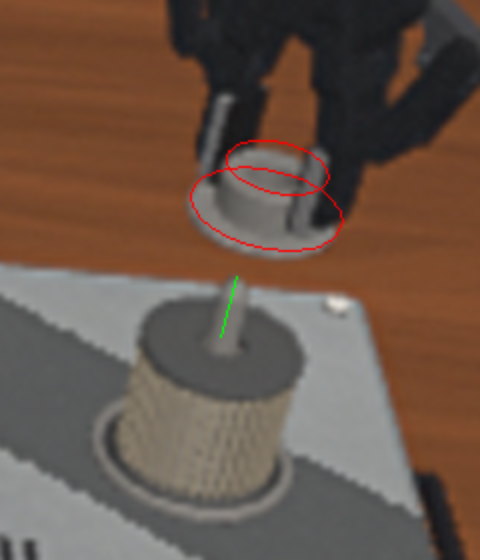

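View pics/m15.png

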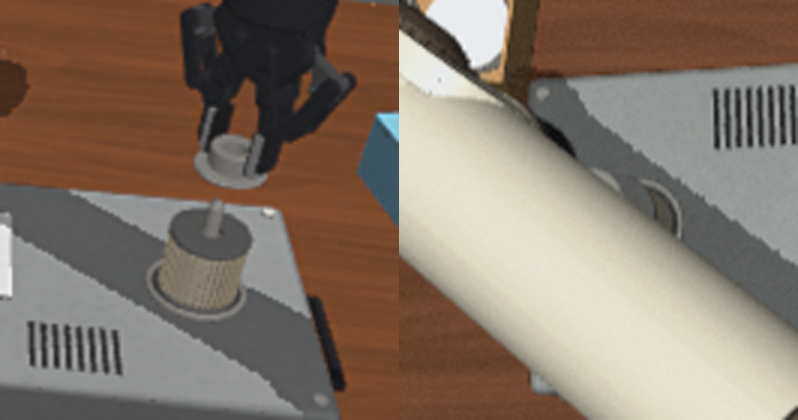

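The collar's outline agrees with the projection to under 1 px, and the rod tip is at (240,280) in the zoom. Shift y by -2.5 mm and lower to thread it.

Emit:
carry_out(
  rows=[
    [[1,0.1,-0.25,-0.5,0],[1,0.1,-0.25,-1.5,0],[1,0.1,-0.25,-2,0],[1,0.1,-0.25,-2,0],[1,0.1,-0.25,-2.5,0]],
  ],
)

```text
time_s: 16.27
tcp_pos: [0.5695, 0.2733, 0.1953]
eef_rot: [1.194, 2.888, -0.006]
contact_force: [-0.1, 0.2, -0.5]
width: 0.0339
```

```bash
python3 st.py
```

```text
t 16.2667 p [0.5695 0.2733 0.1953] q [ 0.18  0.64 -1.01  1.6   0.59  1.22 -0.15] jaw 45.1 z [ 0.013 -0.01  -1.   ] F [-0.1  0.2 -0.5] w 0.0339
```

Emit:
carry_out(
  rows=[
    [[1,0,-0.05,-0.4,0],[1,0,-0.05,-0.8,0],[1,0,-0.05,-1.2,0],[1,0,-0.05,-1.5,0],[1,0,-0.05,-1.5,0]],
  ],
)

```text
time_s: 16.68
tcp_pos: [0.5691, 0.2725, 0.1794]
eef_rot: [1.194, 2.889, -0.008]
contact_force: [0.2, -0.1, -0.9]
width: 0.034
```

```bash
python3 st.py
```

```text
t 16.6833 p [0.5691 0.2725 0.1794] q [ 0.18  0.66 -0.99  1.62  0.6   1.19 -0.16] jaw 45.1 z [ 0.012 -0.01  -1.   ] F [ 0.2 -0.1 -0.9] w 0.034
```

Threaded, no force. Down the last 17 mm.

Emit:
carry_out(
  rows=[
    [[1,0,0,-0.5,0],[1,0,0,-1,0],[1,0,0,-1.4,0],[1,0,0,-1.8,0],[1,0,0,-1.9,0]],
  ],
)

```text
time_s: 17.1
tcp_pos: [0.5691, 0.2725, 0.1624]
eef_rot: [1.194, 2.888, -0.009]
contact_force: [-6.5, -4.7, 20.6]
width: 0.0336
```

```bash
python3 st.py;python3 mon.py 16 .569 .27 .2
```

```text
t 17.1 p [0.5691 0.2725 0.1624] q [ 0.17  0.67 -0.98  1.63  0.62  1.17 -0.18] jaw 45.1 z [ 0.013 -0.012 -1.   ] F [-6.5 -4.7 20.6] w 0.0336
scene crop origin [400 133] scale 3
top crop origin [103 132] scale 3
```

View pics/m16.png

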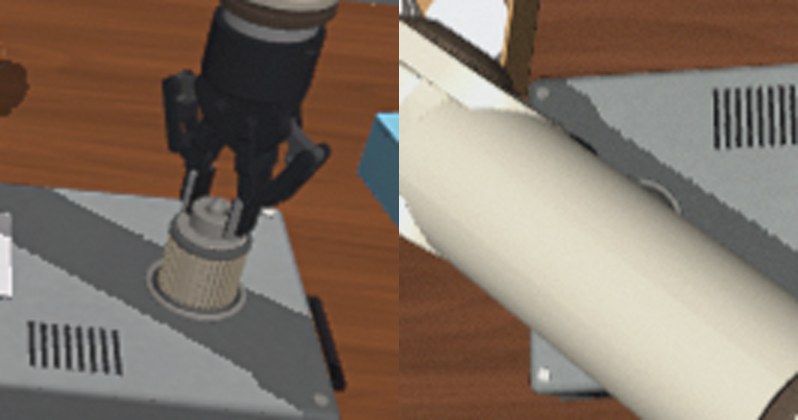

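The collar sits on the cartridge: z is 0.1624 against the expected 0.1625, with 20 N of contact. Release and back off towards the dial.

Emit:
carry_out(
  rows=[
    [[0.6,0,0,0,0],[0.3,0,0,0,0],[0.2,0,0,0,0],[0.2,0,0,1.5,0],[0.2,0,0,4,0]],
  ],
)

```text
time_s: 17.62
tcp_pos: [0.5676, 0.2712, 0.2006]
eef_rot: [1.195, 2.891, -0.015]
contact_force: [0.9, -0.2, -0.3]
width: 0.0683
```

Emit:
carry_out(
  rows=[
    [[0.2,0,0,4,0],[0.2,0,-2,6,0.1],[0.2,0,-6,6,0.2],[0.2,0,-10,6,0.3],[0.2,0,-14,6,0.4]],
  ],
)

```text
time_s: 18.03
tcp_pos: [0.5677, 0.1306, 0.2622]
eef_rot: [0.585, 3.07, -0.01]
contact_force: [-0.3, -0.7, -1.2]
width: 0.0683
```

```bash
python3 st.py;python3 mon.py 17 .569 .2 .17
```

```text
t 18.0333 p [0.5677 0.1306 0.2622] q [ 0.57  0.55 -1.19  1.65  0.54  1.3   0.48] jaw 68.4 z [ 0.015 -0.009 -1.   ] F [-0.3 -0.7 -1.2] w 0.0683
scene crop origin [367 140] scale 3
top crop origin [137 133] scale 3
```

View pics/m17.png

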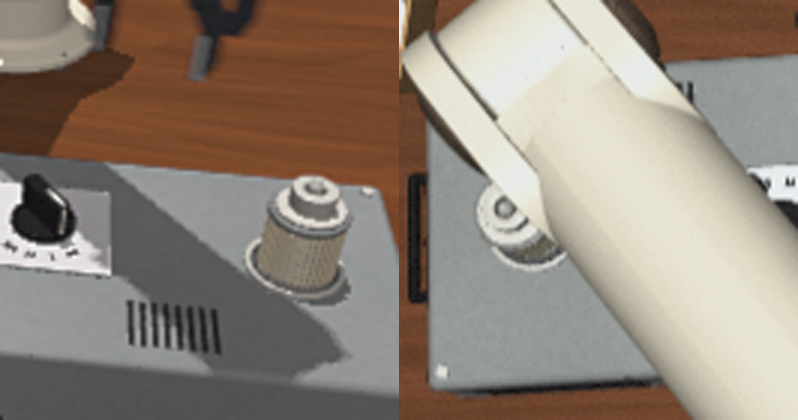

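The collar sits flat on the cartridge with the rod through its bore at (317,185); the dial is at off at (45,210). Checking the dial axis and bar direction in both views from the first pictures.

```bash
python3 - <<'E'
from h import *
out=[]
for n,(x0,y0,x1,y1) in(('scene0',(350,185,415,240)),('top0',(235,180,295,240))):
    s=load(n);k=6
    im=cv2.resize(s['frame'][y0:y1,x0:x1,::-1],None,fx=k,fy=k,interpolation=cv2.INTER_CUBIC)
    f=lambda X:((proj(s,X)+.5-[x0,y0])*k).astype(np.int32)
    c=np.array([.556,.0713,0]);a=.672;u=np.array([np.cos(a),np.sin(a),0]);v=np.array([-u[1],u[0],0])
    th=np.linspace(0,2*np.pi,60)
    cv2.polylines(im,[np.array([f(c+[.027*np.cos(t),.027*np.sin(t),.133]) for t in th])],True,(0,0,255))
    cv2.polylines(im,[np.array([f(c+[0,0,.161]+u*i*.025+v*j*.0075) for i,j in((1,1),(1,-1),(-1,-1),(-1,1))])],True,(0,255,0))
    out.append(im[:330,:390])
cv2.imwrite('pics/dl.png',np.hstack([cv2.copyMakeBorder(i,0,330-i.shape[0],0,390-i.shape[1],cv2.BORDER_CONSTANT) for i in out]))
E
```

```text
(no output)
```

View pics/dl.png

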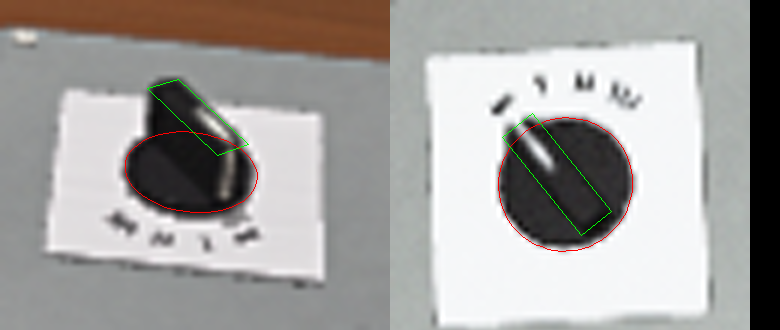

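The outlines fit the dial in both views: axis about (0.5565, 0.0713), bar at 0.672 rad. Moving over it and turning the jaws across the bar.

Emit:
carry_out(
  rows=[
    [[0.2,-0.2,-1.2,0,0.12],[0.2,-0.4,-2.4,0,0.24],[0.2,-0.6,-3.6,0,0.36],[0.2,-0.8,-4.8,0,0.48],[0.2,-1.1,-6,0,0.6]],
  ],
)

```text
time_s: 18.55
tcp_pos: [0.5591, 0.0597, 0.2611]
eef_rot: [-0.328, 3.106, -0.011]
contact_force: [-0.1, -0.3, 0.1]
width: 0.0682
```

Emit:
carry_out(
  rows=[
    [[0.2,0,0,0,0.12],[0.2,0,0,0,0.24],[0.2,0,0,0,0.36],[0.2,0,0,0,0.45],[0.2,0,0,0,0.45]],
  ],
)

```text
time_s: 18.97
tcp_pos: [0.5593, 0.0597, 0.2615]
eef_rot: [-1.015, 2.952, -0.003]
contact_force: [0.9, -0.8, -1.1]
width: 0.068
```

```bash
python3 st.py
```

```text
t 18.9667 p [0.5593 0.0597 0.2615] q [ 0.83  0.68 -1.45  1.71  0.7   1.37  1.5 ] jaw 127.9 z [ 0.02   0.004 -1.   ] F [ 0.9 -0.8 -1.1] w 0.068
```

Emit:
carry_out(
  rows=[
    [[0.2,-0.1,0.4,-2,0],[0.2,-0.3,0.8,-4,0],[0.2,-0.3,1.15,-6,0],[0.2,-0.3,1.15,-9,0],[0.2,-0.3,1.15,-10,0]],
  ],
)

```text
time_s: 19.38
tcp_pos: [0.5547, 0.0704, 0.1587]
eef_rot: [-1.012, 2.957, -0.004]
contact_force: [-0.5, -0.9, 0.1]
width: 0.0683
```

Emit:
carry_out(
  rows=[
    [[0.2,0,0,0,0],[0.2,0,0,0,0]],
  ],
)

```text
time_s: 19.55
tcp_pos: [0.5544, 0.0704, 0.1588]
eef_rot: [-1.01, 2.959, -0.003]
contact_force: [-0.4, -0.7, 1.0]
width: 0.0683
```

```bash
python3 st.py;python3 mon.py 18 .556 .0713 .16
```

```text
t 19.55 p [0.5544 0.0704 0.1588] q [ 0.75  0.76 -1.34  1.82  0.8   1.22  1.4 ] jaw 127.7 z [ 0.015  0.003 -1.   ] F [-0.4 -0.7  1. ] w 0.0683
scene crop origin [312 134] scale 3
top crop origin [192 138] scale 3
```

View pics/m18.png

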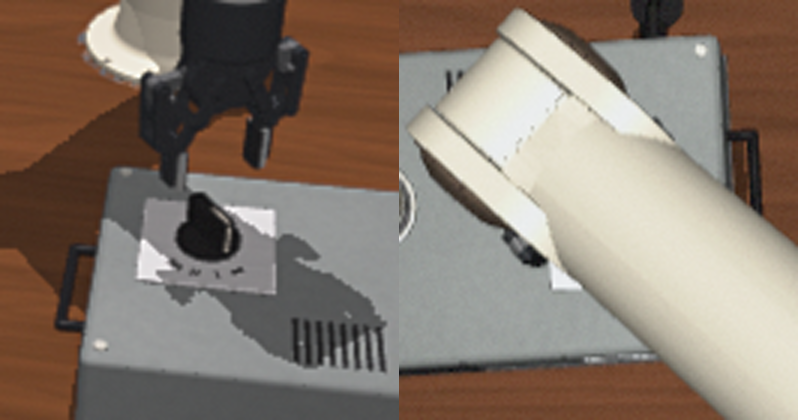

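The open fingers at (172,180) and (257,155) straddle the bar at (210,215) from above. Lowering.

Emit:
carry_out(
  rows=[
    [[0.2,0.2,0.1,-1.5,0.01],[0.2,0.2,0.1,-3,0.01],[0.2,0.2,0.1,-4.8,0.01],[0.2,0.2,0.1,-4.8,0.01],[0.2,0.2,0.1,-4.8,0.01]],
  ],
)

```text
time_s: 20.07
tcp_pos: [0.5567, 0.0716, 0.1111]
eef_rot: [-1.026, 2.953, -0.003]
contact_force: [0.9, 0.3, 0.6]
width: 0.0685
```

```bash
python3 st.py;python3 mon.py 19 .556 .0713 .16
```

```text
t 20.0667 p [0.5567 0.0716 0.1111] q [ 0.71  0.81 -1.27  1.86  0.87  1.15  1.37] jaw 128.3 z [ 0.015  0.004 -1.   ] F [0.9 0.3 0.6] w 0.0685
scene crop origin [312 134] scale 3
top crop origin [192 138] scale 3
```

View pics/m19.png

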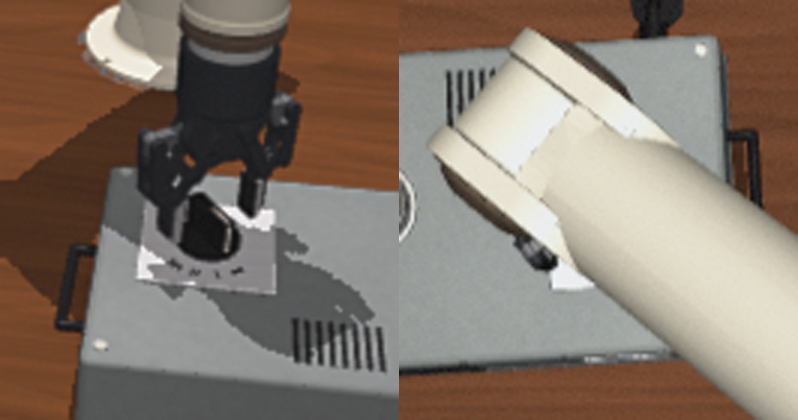

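The fingers are on both sides of the bar, at (172,230) and (252,205). Closing.

Emit:
carry_out(
  rows=[
    [[0.6,0,0,0,0],[0.8,0,0,0,0],[1,0,0,0,0],[1,0,0,0,0],[1,0,0,0,0]],
  ],
  newtons=70,
)

```text
time_s: 20.58
tcp_pos: [0.5579, 0.0725, 0.1133]
eef_rot: [-1.025, 2.95, -0.003]
contact_force: [-0.7, 0.9, 1.3]
width: 0.0134
```

Emit:
carry_out(
  rows=[
    [[1,0,0,0,0],[1,0,0,0,0],[1,0,0,0,0]],
  ],
)

```text
time_s: 20.83
tcp_pos: [0.5578, 0.0725, 0.1133]
eef_rot: [-1.025, 2.95, -0.003]
contact_force: [0.3, 1.0, 1.1]
width: 0.0135
```

```bash
python3 st.py;python3 mon.py 20 .556 .0713 .16
```

```text
t 20.8333 p [0.5578 0.0725 0.1133] q [ 0.71  0.81 -1.27  1.85  0.87  1.15  1.37] jaw 128.3 z [ 0.018  0.004 -1.   ] F [0.3 1.  1.1] w 0.0135
scene crop origin [312 134] scale 3
top crop origin [192 138] scale 3
```

View pics/m20.png

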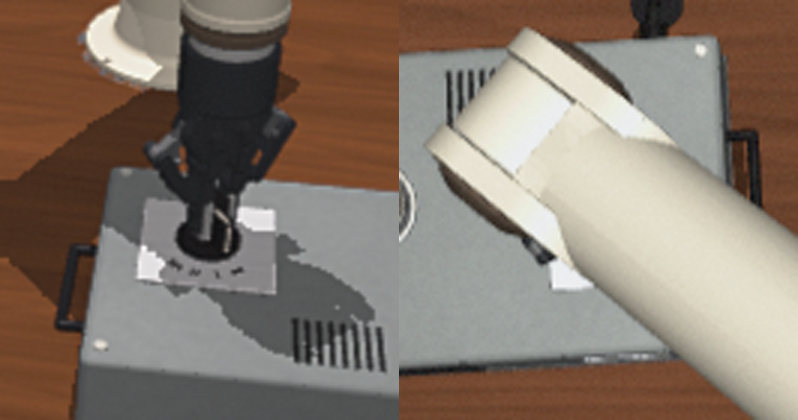

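The bar is gripped at 13.5 mm. Turning clockwise (negative about z), slowly.

Emit:
carry_out(
  rows=[
    [[1,0,0,0,-0.06],[1,0,0,0,-0.13],[1,0,0,0,-0.2],[1,0,0,0,-0.27],[1,0,0,0,-0.34]],
  ],
)

```text
time_s: 21.35
tcp_pos: [0.558, 0.0719, 0.1133]
eef_rot: [-0.505, 3.082, -0.009]
contact_force: [0.3, -1.7, -0.4]
width: 0.0134
```

```bash
python3 st.py
```

```text
t 21.35 p [0.558  0.0719 0.1133] q [ 0.68  0.76 -1.21  1.85  0.81  1.11  1.06] jaw 108.6 z [ 0.019 -0.003 -1.   ] F [ 0.3 -1.7 -0.4] w 0.0134
```

Emit:
carry_out(
  rows=[
    [[1,0,0,0,-0.08],[1,0,0,0,-0.16],[1,0,0,0,-0.24],[1,0,0,0,-0.32],[1,0,0,0,-0.4]],
  ],
)

```text
time_s: 21.77
tcp_pos: [0.558, 0.0712, 0.1133]
eef_rot: [0.124, 3.123, -0.016]
contact_force: [-1.3, -2.6, 1.1]
width: 0.0136
```

Emit:
carry_out(
  rows=[
    [[1,0,0,0,-0.08],[1,0,0,0,-0.16],[1,0,0,0,-0.24],[1,0,0,0,-0.32],[1,0,0,0,-0.4]],
  ],
)

```text
time_s: 22.18
tcp_pos: [0.5577, 0.0706, 0.1133]
eef_rot: [0.748, 3.037, -0.023]
contact_force: [-1.1, -1.3, 1.4]
width: 0.0136
```

```bash
python3 st.py
```

```text
t 22.1833 p [0.5577 0.0706 0.1133] q [ 0.58  0.65 -1.04  1.85  0.68  1.04  0.35] jaw 62.3 z [ 0.01  -0.018 -1.   ] F [-1.1 -1.3  1.4] w 0.0136
```

Emit:
carry_out(
  rows=[
    [[1,0,0.05,0,-0.06],[1,0,0.1,0,-0.12],[1,0,0.1,0,-0.13],[1,0,0.1,0,-0.13],[1,0,0.1,0,-0.13]],
  ],
)

```text
time_s: 22.6
tcp_pos: [0.5575, 0.0704, 0.1132]
eef_rot: [0.943, 2.983, -0.028]
contact_force: [-3.1, -6.4, 2.5]
width: 0.0135
```

```bash
python3 st.py;python3 mon.py 21 .556 .0713 .16; python3 - <<'E'
from h import *
s=load('scene21');im=s['frame'][130:270,350:510,::-1];cv2.imwrite('pics/z21.png',cv2.resize(im,None,fx=4.2,fy=4.2,interpolation=cv2.INTER_CUBIC))
E
```

```text
t 22.6 p [0.5575 0.0704 0.1132] q [ 0.56  0.64 -1.01  1.85  0.66  1.03  0.24] jaw 54.9 z [ 0.007 -0.021 -1.   ] F [-3.1 -6.4  2.5] w 0.0135
scene crop origin [312 134] scale 3
top crop origin [192 138] scale 3
```

View pics/z21.png

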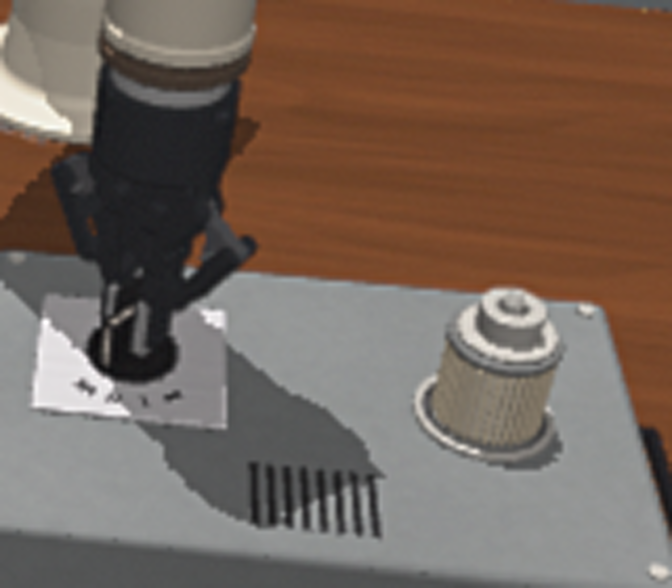

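View pics/m21.png

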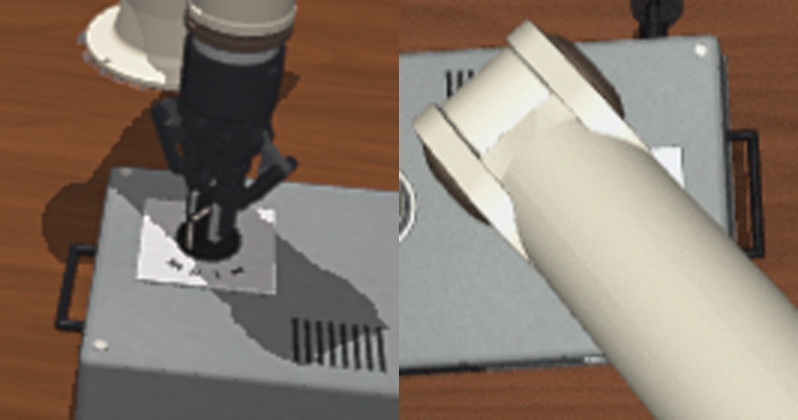

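The bar now points towards the three-stroke mark at lower left, its white line running from (130,315) to (105,335) and down to (105,360). The collar and cartridge are still seated. Checking the angle against the picture, then holding a few rows.

```bash
python3 - <<'E'
from h import *
s=load('scene21')
f=lambda X:((proj(s,X)+.5-[350,130])*4.2).round()
for d in(1.0,1.14,1.26,1.36):
    a=.672-d;u=np.array([np.cos(a),np.sin(a),0])*.025;c=np.array([.5565,.0713,0])
    print(d,'pointer top',f(c+u+[0,0,.161]),'bottom',f(c+u+[0,0,.133]))
E
```

```text
1.0 pointer top [121. 336.] bottom [117. 374.]
1.14 pointer top [115. 334.] bottom [111. 372.]
1.26 pointer top [111. 331.] bottom [107. 370.]
1.36 pointer top [108. 329.] bottom [104. 368.]
```

Emit:
carry_out(
  rows=[
    [[1,0,0,0,-0.01],[1,0,0,0,-0.01],[1,0,0,0,-0.01],[1,0,0,0,-0.01],[1,0,0,0,-0.01]],
  ],
)

```text
time_s: 23.12
tcp_pos: [0.5575, 0.0703, 0.1133]
eef_rot: [0.958, 2.979, -0.028]
contact_force: [-2.7, -3.0, 3.9]
width: 0.0135
```

```bash
python3 st.py
```

```text
t 23.1167 p [0.5575 0.0703 0.1133] q [ 0.56  0.64 -1.01  1.84  0.65  1.03  0.23] jaw 54.4 z [ 0.006 -0.021 -1.   ] F [-2.7 -3.   3.9] w 0.0135
```

The pointer's top edge at about (105,333) fits 1.26–1.36 rad, and the jaws have turned 1.29 rad. Handing in.

```bash
python3 - <<'E'
from workcell import sign_off
print(sign_off())
E
```

```text
the job is handed in; nothing more can be done
None
```

The filter is refitted and the gripper is holding the dial at the third click. I handed the job in at about 23 s; no verdict is reported.

**What I did:**
- Threaded the cartridge down the rod into its seat.
- Took the farthest of the three collar look-alikes, at about (0.449, -0.375), and threaded it down onto the cartridge.
- Turned the dial clockwise with the bar gripped at 70 N.

**Last checks:**
- **Cartridge and collar:** both ended at the heights expected for home (arm z 0.131 and 0.162, against 0.131 and 0.1625). The final picture shows the collar flat on the cartridge and both upright.
- **Dial:** the jaws turned 1.29 rad and the pointer in the picture fits 1.26–1.36 rad, past the 1.14 needed. The opening stayed at 13.5 mm throughout, so the bar was still gripped.
- **Bystanders:** I never worked near the jar, bottle or brush, but I didn't measure them again at the end.

**What disagreed:**
- **Tip height:** the fingertips stood about 25 mm higher than the reported TCP height and the interface text imply. My first try at gripping the cartridge therefore closed on top of its cap, with about 33 N of upward force and no visible movement. I allowed for the offset after that.
- **Grip widths:** they read 1–2 mm under the nominal sizes.

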